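# Change the batch in the stone dryer

## Robot

A 6-joint arm with a two-finger parallel gripper is mounted at the origin on the work surface. World frame = base frame: x ahead of the robot, y to its left, z up, the work surface at z = 0. Lengths are in mm, angles in rad, forces in N, time in s.
With the tool pointing down it reaches from about 275 to 1000 mm from the base axis. Payload 8.4 kg.
Tool frame: the origin (TCP) lies between the finger pads; the fingertips stand 25 mm ahead of it and the grasp point (between the pads) lies 6 mm ahead of it; z points along the fingers, y is the line along which they close (so a half turn about z gives the same grasp; the last joint's range is limited). The gripper opens to 85 mm and grips with 20 to 120 N. Pads are 22 mm wide; open, the fingers measure 114 mm over their backs; the gripper's body (76 mm by 85 mm) begins 54 mm behind the grasp point. The pads swing forward as they close: fully open they stand 13 mm farther back than shut.
Start: joints at [-1.255, 0.353, 1.633, -0, 1.155, -0.002], TCP at [195.297, -593.706, 256.281] pointing down, gripper open.
Joint ranges: [-2.63, 2.63], [-0.92, 2.1], [0.06, 2.66], [-1.3, 4.44], [0, 2.69], [-3.02, 3.02]. Speed limits (rad/s): [2.22, 2.22, 2.79, 3.14, 3.14, 3.14].

## Interface

Orientations are given as [roll, pitch, yaw] about the fixed x, y, z axes, in that order (R = Rz(yaw) Ry(pitch) Rx(roll)).
In Python, from rig import r, eyes, workorder gives the robot as it stands. The module is installed in compiled form; this text tells all that it offers.
- The arm moves only by the tool step_arm, never from a script. Its argument "moves" is a list of rows, each an object of numbers: "tx", "ty", "tz": the shift along the tool's x, y, z scaled (see below); "ax", "ay", "az": the turn, a rotation vector about the tool's x, y, z scaled (see below). In form: [{"tx": .., "ty": .., "tz": .., "ax": .., "ay": .., "az": ..}, ...]. A call has 1 to 5 rows; each row shifts and turns the commanded pose from where the row before left it, along the tool's axes as they then stand; what a row does not reach is not made up. The controller multiplies each number of a shift by 25 mm and each number of a turn by 90 degrees. A row lasts 1/8 s, in which the tool goes at most 62.5 mm and 10.7 degrees, less where a joint would pass 70% of its speed; a pose out of reach is approached as far as the arm can. A call with a number of a shift or a turn outside -1 to 1 is refused whole. A call with a gripper value outside its range is refused whole. "gripper" is the opening, from 0 (shut) to 1 (fully open), set as the call begins (left out, the last holds). The fingers move at their own pace and stop on an object; "newtons" is the grip in N (left out, the last holds). Time passes only in rows, so rows that do not move let the fingers close. It gives the time, the measured TCP pose, the force, the opening and the grip force at its end, in the units of the state.
- r.sense(): the state, without advancing time (a new reading comes with each control period).
- eyes.grab_frame(name): name is "scene" or "top" or "wrist"; returns (picture, depth): 400x640x3 uint8, red, green, blue; 400x640 float32, mm along the optical axis (not along the pixel's ray), 0 where there is no reading.
- eyes.camera_info(name): a dict with "intrinsics" (3x3 intrinsics, pixels), "cam_to_world" (4x4, takes a point from camera to world coordinates). Camera axes: x right, y up, looking along -z (the intrinsics and any distortion apply to the point x, -y, -z); pixel columns grow to the right and rows downward; lengths in mm; the calibration is good to about 2 mm. The wrist camera is an equidistant fisheye: a pixel r from the principal point sees the ray r / f radians off the axis. A picture is of the moment at which its call begins: read the wrist's pose just before it. camera_info takes no time and is no camera call; for the wrist camera it gives the pose at the moment of the call.
- workorder.sign_off(): hands the job in; it is judged then, once.
The state is a dict: "clock": time; "qpos": joint angles; "qvel": joint speeds; "joint_efforts": joint torques, N m; "eef_pos": TCP position; "tcp_rot": TCP orientation; "contact_force": force on the tool from outside, world axes, zero at the start; "wrist_torque": the same for the moment, N m; "opening": opening from 0.0 (shut) to 1.0 (fully open); "grasp_force": force on a finger pad.
Only numpy, scipy, OpenCV 4.12 (cv2) and the standard library are available. Lean on these libraries where they do the work, as an engineer would, in place of code of your own. Each camera call takes 0.05 s, during which the arm holds its last target. There are 200 camera calls.

## Task

Change the batch in the dryer. First lift its clear lid off by the handle and lay it on the pale painting mat; then move the dry yellow stones (one or two) from the tray to the wooden crate, and every pink stone (two to four, dry to the touch) from the crate to the tray, each lying inside the tray's rim; all other stones stay in the crate. Then put the lid back on, fully down all round, and last of all turn the dial to the orange mark; do not shove the paint jars or the tape about.

Things in the scene. Friction and masses are not known exactly. Their poses are not given: they have to be found in the camera images.
- dryer: table-top drying machine, fixed: white base 228 (x) by 216 mm (y) with its flat deck 60 mm above the table; dark grey control ledge, 45 mm high, beyond it from x = 114 to 194 mm. Origin on the table under the middle of the tray; x points from the tray to the ledge, z up. The dial stands on the ledge at x = 157, y = 0
- tray_floor (a point): centre of the dryer's dark slotted tray floor, 60 mm above the table, axes as the dryer's. Inside, the tray is 188 mm (x) by 176 mm (y); its rim is 5 mm thick and stands 12 mm above floor and deck. The lid stands on the deck around this rim, with 5 mm of play on each side
- lid: loose clear plastic lid of the dryer, dark trim, an upside-down open box 216 (x) by 204 mm (y), walls 4 mm, top face 50 mm above its lower edge, inside height 46 mm, about 0.3 kg. Origin at the middle of its lower edge plane, z up. When seated its origin is at point tray_floor and its x lies along the dryer's x (either way round)
- lid_handle (a point): centre of the lid's handle bar, 69 mm above the lid's lower edge. The dark bar lies along the lid's y: 84 mm long, 16 mm wide, 14 mm high, its top 76 mm above the lower edge, 12 mm of air under its middle; pinch it across (along the lid's x). Axes as the lid's
- dial (a joint): angle of the dryer's dial in rad: 0 = white mark (off), 0.70 = yellow (low), 1.40 = orange (medium), 2.09 = red (high); grows as it turns clockwise seen from above; stops at 0 and 2.09. Sprung detents pull it to the nearest mark; it takes about 0.1 N m to get past. Starts at or near white or yellow
- dial_top (a point): middle of the top of the dial's grip bar, on its axis, 29 mm above the ledge (74 mm above the table); turns with the dial. The black bar is 42 mm long (this point's x), 14 mm wide and 20 mm high, on a round skirt 46 mm across whose top is 9 mm above the ledge; the white pointer is at its -x end
- crate: low open wooden crate, fixed, outside 262 mm (x) by 278 mm (y) by 56 mm high, walls 7 mm, floor 8 mm thick. Origin at the centre of its underside. It holds six to eight stones, in three rows with room for three each, their lengths roughly along the crate's x. It may stand to the left or to the right of the dryer
- mat: pale grey-green painting mat with a snowflake print, fixed, 250 mm (x) by 260 mm (y), 2 mm thick, on the other side of the dryer from the crate. Origin at the centre of its underside
- pink1: stone painted pink, its lowest third bare, faceted, about 64 mm long (x) by 36 mm wide (y) by 34 mm high, about 0.13 kg, its long sides parallel. Origin at the centre of its flat underside. Absent in some starts
- pink2: stone painted pink, its lowest third bare, faceted, about 64 mm long (x) by 36 mm wide (y) by 34 mm high, about 0.13 kg, its long sides parallel. Origin at the centre of its flat underside. Absent in some starts
- pink3: stone painted pink, its lowest third bare, faceted, about 64 mm long (x) by 36 mm wide (y) by 34 mm high, about 0.13 kg, its long sides parallel. Origin at the centre of its flat underside. Absent in some starts
- pink4: stone painted pink, its lowest third bare, faceted, about 64 mm long (x) by 36 mm wide (y) by 34 mm high, about 0.13 kg, its long sides parallel. Origin at the centre of its flat underside. Absent in some starts
- yellow1: stone painted yellow, dry, same shape as the pink stones: about 64 x 36 x 34 mm, origin at the centre of its flat underside, x along its length. At the start in the dryer's tray, under the lid. Absent in some starts
- yellow2: stone painted yellow, dry, same shape as the pink stones: about 64 x 36 x 34 mm, origin at the centre of its flat underside, x along its length. At the start in the dryer's tray, under the lid. Absent in some starts
- green_stone: stone painted green, same shape as the pink stones: about 64 x 36 x 34 mm, origin at the centre of its flat underside, x along its length. Stays in the crate
- blue_stone: stone painted blue, same shape as the pink stones: about 64 x 36 x 34 mm, origin at the centre of its flat underside, x along its length. Stays in the crate
- grey_stone: stone unpainted, grey, same shape as the pink stones: about 64 x 36 x 34 mm, origin at the centre of its flat underside, x along its length. Stays in the crate
- teal_stone: stone painted dark teal, same shape as the pink stones: about 64 x 36 x 34 mm, origin at the centre of its flat underside, x along its length. Stays in the crate
- jar_green: jar of green paint with a white cap, 58 mm across, 66 mm high, origin under its centre; not part of the job
- jar_blue: jar of blue paint with a white cap, 58 mm across, 66 mm high, origin under its centre; not part of the job
- jar_pink: jar of pink paint with a white cap, 58 mm across, 66 mm high, origin under its centre; not part of the job
- tape_roll: roll of masking tape lying flat, 90 mm across, 25 mm high, origin under its centre; not part of the job
Not all that is in view belongs to the job. There is more than one size of the green_stone; the job needs the larger.

How it is judged (in metres and radians):
On the way, in this order (a step that is already met when the one before it is completed fails the run):
1. the lid lies flat on the mat (horizontal distance between lid and mat below 0.07 m and height (world z) of lid below 0.012 m and angle between lid's own z axis and vertical below 0.08 rad), for 0.2 s.
2. every yellow stone is in the crate and every pink stone lies in the dryer's tray (x of yellow1 in the frame of crate between -0.124 and 0.124 m and y of yellow1 in the frame of crate between -0.132 and 0.132 m and z of yellow1 in the frame of crate between -0.005 and 0.055 m and x of yellow2 in the frame of crate between -0.124 and 0.124 m and y of yellow2 in the frame of crate between -0.132 and 0.132 m and z of yellow2 in the frame of crate between -0.005 and 0.055 m and x of pink1 in the frame of dryer between -0.094 and 0.094 m and y of pink1 in the frame of dryer between -0.088 and 0.088 m and z of pink1 in the frame of dryer between 0.05 and 0.105 m and x of pink2 in the frame of dryer between -0.094 and 0.094 m and y of pink2 in the frame of dryer between -0.088 and 0.088 m and z of pink2 in the frame of dryer between 0.05 and 0.105 m and x of pink3 in the frame of dryer between -0.094 and 0.094 m and y of pink3 in the frame of dryer between -0.088 and 0.088 m and z of pink3 in the frame of dryer between 0.05 and 0.105 m and x of pink4 in the frame of dryer between -0.094 and 0.094 m and y of pink4 in the frame of dryer between -0.088 and 0.088 m and z of pink4 in the frame of dryer between 0.05 and 0.105 m), for 0.2 s.
3. the lid is back on the dryer, fully down, over the stones (x of pink1 in the frame of dryer between -0.094 and 0.094 m and y of pink1 in the frame of dryer between -0.088 and 0.088 m and z of pink1 in the frame of dryer between 0.05 and 0.105 m and x of pink2 in the frame of dryer between -0.094 and 0.094 m and y of pink2 in the frame of dryer between -0.088 and 0.088 m and z of pink2 in the frame of dryer between 0.05 and 0.105 m and x of pink3 in the frame of dryer between -0.094 and 0.094 m and y of pink3 in the frame of dryer between -0.088 and 0.088 m and z of pink3 in the frame of dryer between 0.05 and 0.105 m and x of pink4 in the frame of dryer between -0.094 and 0.094 m and y of pink4 in the frame of dryer between -0.088 and 0.088 m and z of pink4 in the frame of dryer between 0.05 and 0.105 m and horizontal distance between lid and tray_floor below 0.012 m and z of lid in the frame of dryer between 0.055 and 0.064 m and angle between lid's own z axis and vertical below 0.05 rad and angle between the x axis of lid and the x axis of dryer, either way round below 0.12 rad), for 0.2 s.
4. the dial is at the orange mark (value of joint dial between 1.2 and 1.59 rad), for 0.2 s.
At the end, for the whole second after the job is handed in: Every pink stone lies inside the tray rim under the lid; the lid is at rest, fully down (within 4 mm), level, centred within 12 mm and square within 0.12 rad; the dial is at orange (1.20 to 1.59 rad); the yellow stones and the four others are in the crate (all of step 3 and all of step 4 and x of yellow1 in the frame of crate between -0.124 and 0.124 m and y of yellow1 in the frame of crate between -0.132 and 0.132 m and z of yellow1 in the frame of crate between -0.005 and 0.055 m and x of yellow2 in the frame of crate between -0.124 and 0.124 m and y of yellow2 in the frame of crate between -0.132 and 0.132 m and z of yellow2 in the frame of crate between -0.005 and 0.055 m and x of green_stone in the frame of crate between -0.124 and 0.124 m and y of green_stone in the frame of crate between -0.132 and 0.132 m and z of green_stone in the frame of crate between -0.005 and 0.055 m and x of blue_stone in the frame of crate between -0.124 and 0.124 m and y of blue_stone in the frame of crate between -0.132 and 0.132 m and z of blue_stone in the frame of crate between -0.005 and 0.055 m and x of grey_stone in the frame of crate between -0.124 and 0.124 m and y of grey_stone in the frame of crate between -0.132 and 0.132 m and z of grey_stone in the frame of crate between -0.005 and 0.055 m and x of teal_stone in the frame of crate between -0.124 and 0.124 m and y of teal_stone in the frame of crate between -0.132 and 0.132 m and z of teal_stone in the frame of crate between -0.005 and 0.055 m and linear speed of lid below 0.02 m/s); the robot touches nothing.
It fails at once if a paint jar or the tape roll is moved more than 40 mm (distance of any of jar_green, jar_blue, jar_pink, tape_roll from where it was at the start of the episode above 0.04 m).
Of pink1, pink2, pink3, pink4 only 2 to 4 are there at a start; the rules pass over those that are not, and their reading is None.
Of yellow1, yellow2 only 1 to 2 are there at a start; the rules pass over those that are not, and their reading is None.
At some moment in a run one of pink1, pink2, pink3, pink4, yellow1, yellow2, lid may be knocked a few centimetres aside while the robot is not near it.
Once in a run the grip may slacken for a moment while it holds something.
It also fails if it takes over 210 s, if anything falls off the work surface, if the arm or the gripper's body presses on something with over 40 N, if the wrist force passes 120 N, or if a joint passes its speed limit or range.

## Working session

There is one attempt and no reset: what is moved stays moved. The work goes in short steps, Python scripts to look and compute and a tool call to move; the robot and the scene stay as the last step left them, time stands still between calls to the robot, and variables do not carry over. Pictures are saved under pics/ and viewed, at most 14 in all, crops included, and the job is handed in when it is done.

Besides the shell and the picture viewer there is one more tool, called after "Emit:" in YAML: its name, and indented under it one key for each argument. step_arm: Moves the arm, as the interface text tells. Its arguments: {"type":"object","properties":{"moves":{"type":"array","items":{"type":"object","properties":{"tx":{"type":"number"},"ty":{"type":"number"},"tz":{"type":"number"},"ax":{"type":"number"},"ay":{"type":"number"},"az":{"type":"number"}}}},"gripper":{"type":"number"},"newtons":{"type":"number"}},"required":["moves"]}

```bash
mkdir -p pics
cat > h.py <<'E'
import numpy as np,cv2
from rig import r,eyes,workorder
def cloud(name):
    """Picture and world points (400x640x3) of a pinhole camera."""
    img,d=eyes.grab_frame(name); ci=eyes.camera_info(name)
    K=np.array(ci["intrinsics"]);T=np.array(ci["cam_to_world"])
    v,u=np.mgrid[:400,:640]
    P=np.stack([(u-K[0,2])/K[0,0]*d,-(v-K[1,2])/K[1,1]*d,-d],-1)
    W=P@T[:3,:3].T+T[:3,3]; W[d==0]=np.nan
    return img,W
def save(n,img): cv2.imwrite(n,cv2.cvtColor(img,cv2.COLOR_RGB2BGR))
E
python3 - <<'E'
from h import *
s=r.sense();print(s)
for n in("top","scene"):
    img,W=cloud(n);np.save(n+".npy",W);save(f"pics/{n}0.png",img);np.save(n+"i.npy",img)
    ci=eyes.camera_info(n);print(ci)
E
```

```text
{'clock': 0.0, 'qpos': array([-1.25540842e+00,  3.53648048e-01,  1.63415270e+00, -1.12949719e-05,
        1.15522269e+00, -2.39484661e-03]), 'qvel': array([-1.02166712e-03,  1.37932897e-03,  1.00966463e-03, -4.73591712e-05,
        6.99258985e-04,  2.91168218e-06]), 'joint_efforts': array([ 5.63249869e-04, -6.05239749e+01, -3.42077994e+01,  6.96982670e-05,
        9.05989960e-03, -7.36667793e-07]), 'eef_pos': array([ 195.14566841, -593.26999844,  255.55378757]), 'tcp_rot': array([-3.14016184e+00,  6.90051874e-06,  3.17787322e-01]), 'contact_force': array([0.26216434, 1.25962784, 0.30896406]), 'wrist_torque': array([-0.05031227,  0.01925773,  0.00653765]), 'grasp_force': 0.0, 'opening': 0.996338631351074}
{'intrinsics': array([[400.24574798,   0.        , 312.7655417 ],
       [  0.        , 400.24574798, 199.57057115],
       [  0.        ,   0.        ,   1.        ]]), 'cam_to_world': array([[ 7.28604266e-03,  9.89006518e-01, -1.47692316e-01,
         3.94280354e+02],
       [-9.99510695e-01,  1.16956151e-02,  2.90100533e-02,
         1.39228231e+01],
       [ 3.04184843e-02,  1.47408681e-01,  9.88607807e-01,
         1.07849585e+03],
       [ 0.00000000e+00,  0.00000000e+00,  0.00000000e+00,
         1.00000000e+00]])}
{'intrinsics': array([[371.27334288,   0.        , 318.31579365],
       [  0.        , 371.27334288, 200.40260881],
       [  0.        ,   0.        ,   1.        ]]), 'cam_to_world': array([[ 4.31939974e-01, -5.91513596e-01,  6.80837370e-01,
         1.25516583e+03],
       [ 9.01794177e-01,  2.71562661e-01, -3.36185935e-01,
        -3.59070843e+02],
       [ 1.39685437e-02,  7.59187320e-01,  6.50722286e-01,
         8.01432787e+02],
       [ 0.00000000e+00,  0.00000000e+00,  0.00000000e+00,
         1.00000000e+00]])}
```

View pics/top0.png

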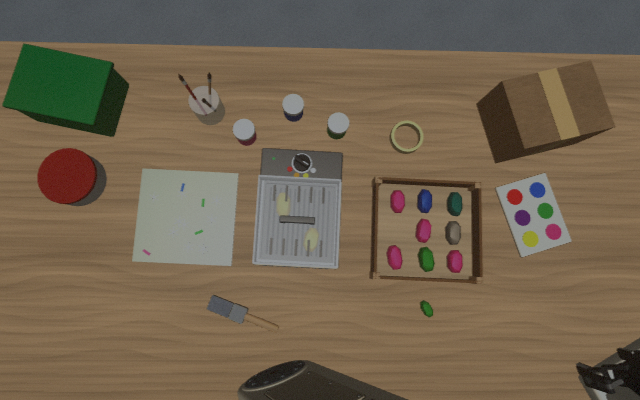

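View pics/scene0.png

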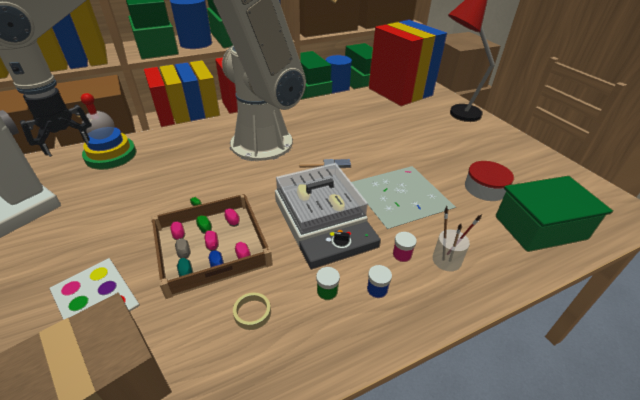

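Run:
```python
from h import *
W=np.load("top.npy");img=np.load("topi.npy")
hsv=cv2.cvtColor(img,cv2.COLOR_RGB2HSV);H,S,V=cv2.split(hsv)
def rect(m,n):
    p=W[m];p=p[~np.isnan(p[:,0])];(c,s,a)=cv2.minAreaRect(p[:,:2].astype(np.float32))
    print(n,len(p),"mean",p.mean(0).round(1),"rect",np.round(c,1),np.round(s,1),round(a,1),"z",np.percentile(p[:,2],[5,50,95]).round(1))
def comps(m,n,lo=40):
    k,l,st,c=cv2.connectedComponentsWithStats(m.astype(np.uint8))
    for i in range(1,k):
        if st[i,4]>lo: rect(l==i,n+str(c[i].round()))
box=np.zeros(H.shape,bool);box[170:325,365:490]=1
comps((S>150)&(H>155)&(V>60)&box,"pink")
comps((S>120)&(H>40)&(H<80)&box,"green")
comps((S>120)&(H>105)&(H<130)&box,"blue")
comps((S>100)&(H>82)&(H<100)&box,"teal")
wood=np.zeros_like(box);wood[175:288,368:486]=1
comps(wood&(W[...,2]>45),"cratetop",100)
b2=np.zeros_like(box);b2[140:275,245:350]=1
for v in range(150,270,10): print(v,[ (u,W[v,u].round().astype(int).tolist()) for u in (257,262,270,297,335,340)])
comps(b2&(W[...,2]>100),"hi",20)
b3=np.zeros_like(box);b3[140:180,245:350]=1
comps(b3&(W[...,2]>40)&(W[...,2]<50),"ledge",100);comps(b3&(W[...,2]>64)&(W[...,2]<90),"dialtop",5)
b4=np.zeros_like(box);b4[160:275,125:245]=1
comps(b4&(S<45)&(V>120),"mat",1000)
comps(b2&(S<45)&(V>90),"white",500)
c=cv2.resize(img[140:280,240:360],None,fx=5,fy=5,interpolation=cv2.INTER_CUBIC)[:600]
save("pics/dry.png",cv2.resize(img[145:275,240:360],(554,600),interpolation=cv2.INTER_CUBIC))
```

```text
pink[397. 201.] 240 mean [ 548.  -239.6   39.6] rect [ 548.2 -241.2] [55.4 34. ] 0.1 z [31.8 40.5 44.3]
pink[423. 230.] 253 mean [ 471.8 -306.6   39.6] rect [ 472.9 -308.3] [33.4 58.6] 87.3 z [32.  40.6 44.4]
pink[394. 257.] 256 mean [ 401.3 -228.8   40.2] rect [ 401.9 -230.2] [58.8 32.8] 7.0 z [33.2 40.9 44.9]
pink[455. 261.] 252 mean [ 393.  -386.    39.2] rect [ 392.8 -388.7] [34.5 52.3] 87.5 z [31.4 40.3 44.7]
green[426. 259.] 276 mean [ 397.6 -311.2   39.7] rect [ 397.5 -312.9] [61.2 34.2] 10.8 z [32.4 40.6 44.9]
green[426. 308.] 127 mean [ 270.7 -313.6   21.8] rect [ 270.5 -314.4] [40.6 22.2] 29.6 z [17.1 22.1 25.8]
blue[425. 201.] 196 mean [ 549.9 -314.6   41. ] rect [ 550.2 -316.1] [29.8 56.7] 82.9 z [35.3 41.6 45.4]
cratetop[430. 229.] 1580 mean [ 475.7 -320.4   55.4] rect [ 474.1 -314. ] [284.2 265.3] 87.9 z [47.2 56.3 59.6]
150 [(257, [692, 137, 2]), (262, [680, 119, 43]), (270, [-9223372036854775808, -9223372036854775808, -9223372036854775808]), (297, [682, 27, 41]), (335, [696, -79, -3]), (340, [696, -93, -2])]
160 [(257, [664, 137, -1]), (262, [653, 119, 44]), (270, [65
[... 1409 characters left out ...]
9]), (262, [392, 106, 110]), (270, [392, 86, 111]), (297, [392, 22, 111]), (335, [393, -69, 112]), (340, [393, -91, 3])]
hi[297. 221.] 7466 mean [486.3  24.3 111.5] rect [488.6  23.9] [204.6 216.7] 87.6 z [107.8 110.7 114.3]
ledge[301. 163.] 1899 mean [645.4  15.3  45.7] rect [646.3  15.2] [215.8  74.7] 87.4 z [42.5 45.7 48.8]
dialtop[301. 161.] 93 mean [645.   14.7  73.7] rect [646.2  14.8] [41.1 14.1] 57.5 z [67.8 74.1 78.2]
mat[186. 217.] 8992 mean [504.1 322.1   2.5] rect [506.6 322.1] [261.5 250.4] 87.6 z [-0.8  2.4  5.7]
white[297. 219.] 7510 mean [492.4  23.7 106.1] rect [524.6  16.3] [219.2 298.2] 87.9 z [ 48.5 110.5 113.7]<stdin>:19: RuntimeWarning: invalid value encountered in cast
```

View pics/dry.png

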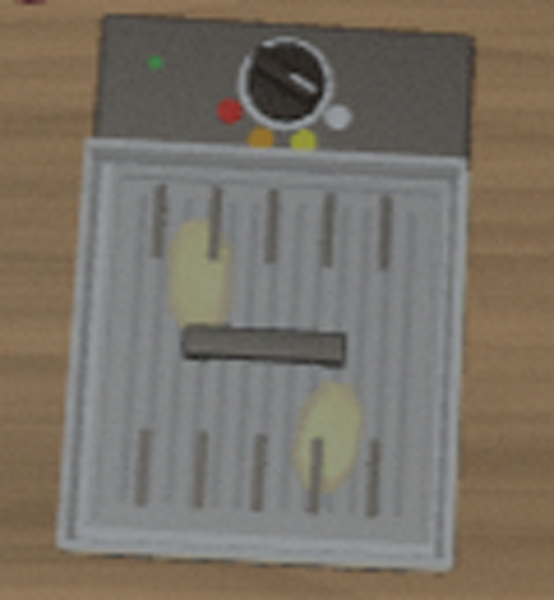

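Emit:
step_arm:
  moves:
    - {"tx":0.94,"ty":-0.99}
    - {"tx":0.94,"ty":-0.99}
    - {"tx":0.94,"ty":-0.99}
    - {"tx":0.94,"ty":-0.99}
    - {"tx":0.94,"ty":-0.99}

```text
schema error: expected keys tx, ty, tz, ax, ay, az
```

Emit:
step_arm:
  moves:
    - {"tx":0.94,"ty":-0.99}
    - {"tx":0.94,"ty":-0.99}
    - {"tx":0.94,"ty":-0.99}
    - {"tx":0.94,"ty":-0.99}
    - {"tx":0.94,"ty":-0.99}

```text
schema error: expected keys tx, ty, tz, ax, ay, az
```

Emit:
step_arm:
  moves:
    - {"az":-0.11}
    - {"az":-0.11}
    - {"az":-0.11}

```text
schema error: expected keys tx, ty, tz, ax, ay, az
```

Emit:
step_arm:
  moves:
    - {"tx":0.94,"ty":-0.99,"tz":0,"ax":0,"ay":0,"az":0}
    - {"tx":0.94,"ty":-0.99,"tz":0,"ax":0,"ay":0,"az":0}
    - {"tx":0.94,"ty":-0.99,"tz":0,"ax":0,"ay":0,"az":0}
    - {"tx":0.94,"ty":-0.99,"tz":0,"ax":0,"ay":0,"az":0}
    - {"tx":0.94,"ty":-0.99,"tz":0,"ax":0,"ay":0,"az":0}

```text
clock: 0.72
eef_pos: [268.5, -438.2, 256.0]
tcp_rot: [-3.141, 0.0, 0.318]
contact_force: [0.1, 0.6, 0.6]
opening: 1.0
grasp_force: 0.0
```

Emit:
step_arm:
  moves:
    - {"tx":0.94,"ty":-0.99,"tz":0,"ax":0,"ay":0,"az":0}
    - {"tx":0.94,"ty":-0.99,"tz":0,"ax":0,"ay":0,"az":0}
    - {"tx":0.94,"ty":-0.99,"tz":0,"ax":0,"ay":0,"az":0}
    - {"tx":0.94,"ty":-0.99,"tz":0,"ax":0,"ay":0,"az":0}
    - {"tx":0.94,"ty":-0.99,"tz":0,"ax":0,"ay":0,"az":0}

```text
clock: 1.35
eef_pos: [341.4, -284.0, 256.1]
tcp_rot: [-3.141, 0.0, 0.318]
contact_force: [0.2, 0.2, 0.1]
opening: 1.003
grasp_force: 0.0
```

Emit:
step_arm:
  moves:
    - {"tx":0,"ty":0,"tz":0,"ax":0,"ay":0,"az":-0.11}
    - {"tx":0,"ty":0,"tz":0,"ax":0,"ay":0,"az":-0.11}

```text
clock: 1.6
eef_pos: [341.3, -284.6, 256.1]
tcp_rot: [-3.141, 0.0, 0.67]
contact_force: [-0.4, 0.3, 0.4]
opening: 0.999
grasp_force: 0.0
```

Emit:
step_arm:
  moves:
    - {"tx":0,"ty":0,"tz":0,"ax":0,"ay":0,"az":-0.11}
    - {"tx":0,"ty":0,"tz":0,"ax":0,"ay":0,"az":-0.11}
    - {"tx":0,"ty":0,"tz":0,"ax":0,"ay":0,"az":-0.11}
    - {"tx":0,"ty":0,"tz":0,"ax":0,"ay":0,"az":-0.11}
    - {"tx":0,"ty":0,"tz":0,"ax":0,"ay":0,"az":-0.107}

```text
clock: 2.22
eef_pos: [341.0, -285.0, 256.1]
tcp_rot: [-3.141, -0.0, 1.528]
contact_force: [0.2, -0.5, -0.5]
opening: 1.001
grasp_force: 0.0
```

Emit:
step_arm:
  moves:
    - {"tx":0.97,"ty":0.41,"tz":0,"ax":0,"ay":0,"az":0}
    - {"tx":0.97,"ty":0.41,"tz":0,"ax":0,"ay":0,"az":0}
    - {"tx":0.97,"ty":0.41,"tz":0,"ax":0,"ay":0,"az":0}
    - {"tx":0.97,"ty":0.41,"tz":0,"ax":0,"ay":0,"az":0}
    - {"tx":0.97,"ty":0.41,"tz":0,"ax":0,"ay":0,"az":0}

```text
clock: 2.85
eef_pos: [398.3, -165.7, 256.1]
tcp_rot: [-3.141, -0.0, 1.523]
contact_force: [0.5, 0.1, 0.7]
opening: 1.003
grasp_force: 0.0
```

Emit:
step_arm:
  moves:
    - {"tx":0.97,"ty":0.41,"tz":0,"ax":0,"ay":0,"az":0}
    - {"tx":0.97,"ty":0.41,"tz":0,"ax":0,"ay":0,"az":0}
    - {"tx":0.97,"ty":0.41,"tz":0,"ax":0,"ay":0,"az":0}
    - {"tx":0.97,"ty":0.41,"tz":0,"ax":0,"ay":0,"az":0}
    - {"tx":0.97,"ty":0.41,"tz":0,"ax":0,"ay":0,"az":0}

```text
clock: 3.48
eef_pos: [455.4, -47.0, 256.1]
tcp_rot: [-3.141, -0.0, 1.523]
contact_force: [-0.0, -0.4, -0.5]
opening: 0.998
grasp_force: 0.0
```

Emit:
step_arm:
  moves:
    - {"tx":0.96,"ty":0.42,"tz":0,"ax":0,"ay":0,"az":0}
    - {"tx":0.96,"ty":0.42,"tz":0,"ax":0,"ay":0,"az":0}
    - {"tx":0.96,"ty":0.42,"tz":0,"ax":0,"ay":0,"az":0}

```text
clock: 3.85
eef_pos: [490.3, 23.3, 256.0]
tcp_rot: [-3.141, 0.0, 1.523]
contact_force: [0.2, -0.2, 0.2]
opening: 1.001
grasp_force: 0.0
```

```bash
cat >> h.py <<'E'
def wcloud():
    """Wrist fisheye picture and world points (equidistant)."""
    ci=eyes.camera_info("wrist"); img,d=eyes.grab_frame("wrist")
    K=np.array(ci["intrinsics"]);T=np.array(ci["cam_to_world"])
    v,u=np.mgrid[:400,:640]; a=(u-K[0,2])/K[0,0]; b=(v-K[1,2])/K[1,1]
    th=np.hypot(a,b)+1e-9; k=np.tan(np.minimum(th,1.5))/th
    W=np.stack([a*k*d,-b*k*d,-d],-1)@T[:3,:3].T+T[:3,3]; W[d==0]=np.nan
    return img,W
def plan(x,y,z,yaw):
    """Turn (az units) and then shift (tool units) to a tool-down pose."""
    s=r.sense();p=s["eef_pos"];a=s["tcp_rot"][2];d=np.array([x,y,z])-p
    c,n=np.cos(yaw),np.sin(yaw);dy=(yaw-a+np.pi)%(2*np.pi)-np.pi
    print("az %.3f tx %.2f ty %.2f tz %.2f"%(-np.degrees(dy)/90,(c*d[0]+n*d[1])/25,(n*d[0]-c*d[1])/25,-d[2]/25))
def rect(W,m):
    p=W[m];p=p[~np.isnan(p[:,0])]
    return cv2.minAreaRect(p[:,:2].astype(np.float32)),p
E
python3 - <<'E'
from h import *
img,W=wcloud();save("pics/w1.png",img);np.save("w1.npy",W)
for lo,hi,n in((125,142,"handle"),(105,116,"lidtop")):
    q,p=rect(W,(W[...,2]>lo)&(W[...,2]<hi)&(abs(W[...,0]-488)<130)&(abs(W[...,1]-24)<130));print(n,q,len(p),np.median(p,0))
E
```

```text
handle ((487.55328369140625, 23.882308959960938), (83.00532531738281, 15.92030143737793), 87.44296264648438) 1920 [488.14696577  27.4625389  135.6712206 ]
lidtop ((488.05950927734375, 23.07305145263672), (205.53700256347656, 217.6018524169922), 87.49478912353516) 45754 [490.74779879  40.43810951 109.89778833]
```

View pics/w1.png

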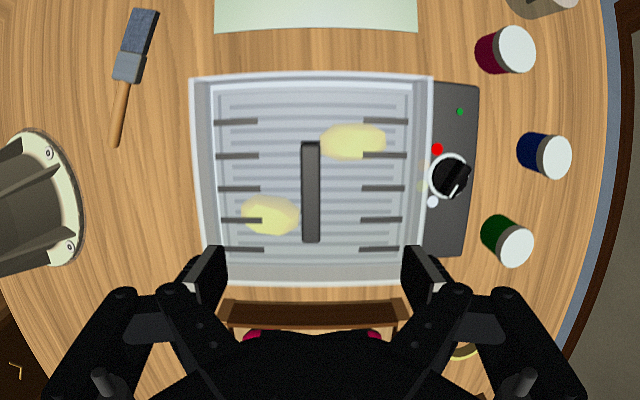

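Emit:
step_arm:
  moves:
    - {"tx":0,"ty":-0.1,"tz":0.92,"ax":0,"ay":0,"az":0}
    - {"tx":0,"ty":0,"tz":0.93,"ax":0,"ay":0,"az":0}
    - {"tx":0,"ty":0,"tz":0.93,"ax":0,"ay":0,"az":0}
    - {"tx":0,"ty":0,"tz":0.93,"ax":0,"ay":0,"az":0}
    - {"tx":0,"ty":0,"tz":0.93,"ax":0,"ay":0,"az":0}

```text
clock: 4.53
eef_pos: [487.3, 22.3, 139.4]
tcp_rot: [-3.141, 0.0, 1.523]
contact_force: [-0.8, 0.4, -0.2]
opening: 0.999
grasp_force: 0.0
```

Emit:
step_arm:
  moves:
    - {"tx":0,"ty":0,"tz":0,"ax":0,"ay":0,"az":0}
    - {"tx":0,"ty":0,"tz":0,"ax":0,"ay":0,"az":0}
    - {"tx":0,"ty":0,"tz":0,"ax":0,"ay":0,"az":0}
    - {"tx":0,"ty":0,"tz":0,"ax":0,"ay":0,"az":0}
    - {"tx":0,"ty":0,"tz":0,"ax":0,"ay":0,"az":0}
  gripper: 0
  newtons: 80

```text
clock: 5.15
eef_pos: [488.2, 22.6, 141.3]
tcp_rot: [3.14, -0.0, 1.523]
contact_force: [-0.7, -0.5, 6.3]
opening: 0.162
grasp_force: 78.8
```

Emit:
step_arm:
  moves:
    - {"tx":0,"ty":0,"tz":-0.5,"ax":0,"ay":0,"az":0}
    - {"tx":0,"ty":0,"tz":-0.8,"ax":0,"ay":0,"az":0}
    - {"tx":0,"ty":0,"tz":-0.8,"ax":0,"ay":0,"az":0}
    - {"tx":0,"ty":0,"tz":-0.6,"ax":0,"ay":0,"az":0}

```text
clock: 5.65
eef_pos: [487.8, 22.7, 209.2]
tcp_rot: [3.141, -0.0, 1.523]
contact_force: [0.4, 0.0, -3.4]
opening: 0.168
grasp_force: 78.7
```

Emit:
step_arm:
  moves:
    - {"tx":0.5,"ty":0,"tz":0,"ax":0,"ay":0,"az":0}
    - {"tx":0.9,"ty":0,"tz":0,"ax":0,"ay":0,"az":0}
    - {"tx":0.9,"ty":0,"tz":0,"ax":0,"ay":0,"az":0}
    - {"tx":0.9,"ty":0,"tz":0,"ax":0,"ay":0,"az":0}
    - {"tx":0.9,"ty":0,"tz":0,"ax":0,"ay":0,"az":0}

```text
clock: 6.28
eef_pos: [492.0, 126.4, 206.9]
tcp_rot: [-3.14, 0.0, 1.523]
contact_force: [0.0, -0.9, -3.1]
opening: 0.167
grasp_force: 78.7
```

Emit:
step_arm:
  moves:
    - {"tx":0.9,"ty":0,"tz":0,"ax":0,"ay":0,"az":0}
    - {"tx":0.9,"ty":0,"tz":0,"ax":0,"ay":0,"az":0}
    - {"tx":0.9,"ty":0,"tz":0,"ax":0,"ay":0,"az":0}
    - {"tx":0.9,"ty":0,"tz":0,"ax":0,"ay":0,"az":0}
    - {"tx":0.9,"ty":0,"tz":0,"ax":0,"ay":0,"az":0}

```text
clock: 6.9
eef_pos: [497.4, 238.7, 207.0]
tcp_rot: [-3.14, 0.0, 1.523]
contact_force: [-0.2, -0.0, -3.4]
opening: 0.17
grasp_force: 78.7
```

Emit:
step_arm:
  moves:
    - {"tx":0.9,"ty":0,"tz":0,"ax":0,"ay":0,"az":0}
    - {"tx":0.9,"ty":0,"tz":0,"ax":0,"ay":0,"az":0}
    - {"tx":0.9,"ty":0,"tz":0,"ax":0,"ay":0,"az":0}
    - {"tx":0.4,"ty":0,"tz":0,"ax":0,"ay":0,"az":0}
    - {"tx":0,"ty":0,"tz":0,"ax":0,"ay":0,"az":0}

```text
clock: 7.52
eef_pos: [501.7, 315.3, 207.6]
tcp_rot: [-3.141, 0.0, 1.524]
contact_force: [-0.1, 0.1, -3.5]
opening: 0.164
grasp_force: 78.6
```

Run:
```python
from h import *
s=r.sense();print(s["eef_pos"],s["opening"],s["grasp_force"])
W=cloud("top")[1]
q,p=rect(W,(W[...,2]>100)&(abs(W[...,1]-310)<150)&(W[...,2]<400));print(np.median(p,0))
m=(abs(W[...,1]-310)<95)&(abs(W[...,0]-500)<95)&(W[...,2]<200)&(W[...,2]>90)
A=np.c_[W[m][:,:2],np.ones(m.sum())];print(np.linalg.lstsq(A,W[m][:,2],rcond=None)[0], np.median(W[m],0))
```

```text
[501.69817737 315.33904163 207.64016489] 0.1644660122542934 78.61532092094421
[512.69542761 274.48227375 177.00967307]
[1.11298121e-02 4.56038540e-02 1.58229190e+02] [495.36590955 266.24155127 176.82834415]
```

Emit:
step_arm:
  moves:
    - {"tx":0,"ty":0,"tz":1,"ax":0,"ay":0,"az":0}
    - {"tx":0,"ty":0,"tz":1,"ax":0,"ay":0,"az":0}
    - {"tx":0,"ty":0,"tz":1,"ax":0,"ay":0,"az":0}
    - {"tx":0,"ty":0,"tz":1,"ax":0,"ay":0,"az":0}
    - {"tx":0,"ty":0,"tz":0.6,"ax":0,"ay":0,"az":0}

```text
clock: 8.2
eef_pos: [501.4, 313.8, 91.7]
tcp_rot: [-3.14, 0.001, 1.522]
contact_force: [0.4, 1.3, -2.6]
opening: 0.171
grasp_force: 78.6
```

Emit:
step_arm:
  moves:
    - {"tx":0,"ty":0,"tz":0.15,"ax":0,"ay":0,"az":0}
    - {"tx":0,"ty":0,"tz":0.15,"ax":0,"ay":0,"az":0}
    - {"tx":0,"ty":0,"tz":0.04,"ax":0,"ay":0,"az":0}
    - {"tx":0,"ty":0,"tz":0,"ax":0,"ay":0,"az":0}

```text
clock: 8.7
eef_pos: [502.1, 315.0, 84.8]
tcp_rot: [3.141, -0.0, 1.523]
contact_force: [0.5, 0.2, -2.8]
opening: 0.165
grasp_force: 78.6
```

Emit:
step_arm:
  moves:
    - {"tx":0,"ty":0,"tz":0.07,"ax":0,"ay":0,"az":0}
    - {"tx":0,"ty":0,"tz":0,"ax":0,"ay":0,"az":0}

```text
clock: 8.95
eef_pos: [502.1, 315.0, 83.3]
tcp_rot: [3.141, -0.001, 1.523]
contact_force: [-2.2, -0.8, 4.8]
opening: 0.164
grasp_force: 79.6
```

Emit:
step_arm:
  moves:
    - {"tx":0,"ty":0,"tz":0,"ax":0,"ay":0,"az":0}
    - {"tx":0,"ty":0,"tz":0,"ax":0,"ay":0,"az":0}
    - {"tx":0,"ty":0,"tz":-0.2,"ax":0,"ay":0,"az":0}
    - {"tx":0,"ty":0,"tz":-0.8,"ax":0,"ay":0,"az":0}
    - {"tx":0,"ty":0,"tz":-1,"ax":0,"ay":0,"az":0}
  gripper: 0.8

```text
clock: 9.57
eef_pos: [501.5, 314.6, 132.9]
tcp_rot: [-3.141, 0.001, 1.523]
contact_force: [0.1, -0.3, 0.3]
opening: 0.798
grasp_force: 0.0
```

Emit:
step_arm:
  moves:
    - {"tx":0,"ty":0,"tz":-1,"ax":0,"ay":0,"az":0.11}
    - {"tx":0,"ty":0,"tz":-0.8,"ax":0,"ay":0,"az":0.11}
    - {"tx":0,"ty":0,"tz":0,"ax":0,"ay":0,"az":0.11}
    - {"tx":0,"ty":0,"tz":0,"ax":0,"ay":0,"az":0.11}
    - {"tx":0,"ty":0,"tz":0,"ax":0,"ay":0,"az":0.11}

```text
clock: 10.2
eef_pos: [501.8, 314.8, 178.0]
tcp_rot: [3.142, -0.0, 0.653]
contact_force: [-0.5, 0.1, 0.2]
opening: 0.801
grasp_force: 0.0
```

```bash
cat >> h.py <<'E'
def survey(W,img):
    H,S,V=cv2.split(cv2.cvtColor(img,cv2.COLOR_RGB2HSV)); z=W[...,2]
    ok=(W[...,0]>330)&(W[...,0]<640)&(W[...,1]>-460)&(W[...,1]<135)&(z>10)
    for n,m in(("yellow",(H>18)&(H<36)&(S>120)&(V>110)),("pink",(S>150)&(H>155)&(V>60)),("green",(S>120)&(H>40)&(H<80)),("blue",(S>120)&(H>105)&(H<130))):
        k,l,st,c=cv2.connectedComponentsWithStats((ok&m).astype(np.uint8))
        for i in range(1,k):
            if st[i,4]>100:
                p=W[l==i][:,:2]; (cx,cy),(w,h),a=cv2.minAreaRect(p.astype(np.float32))
                if w<h:a+=90
                a=(a+90)%180-90
                print(n,"px",c[i].round(),"xy %.0f %.0f size %.0f %.0f long-axis %.1f deg ztop %.0f"%(cx,cy,max(w,h),min(w,h),a,np.percentile(z[l==i],90)))
E
python3 - <<'E'
from h import *
img,W=cloud("top");save("pics/t2.png",img);survey(W,img)
m=(W[...,2]>65)&(W[...,2]<77)&(abs(W[...,0]-489)<115)&(abs(W[...,1]-22)<108)
print(rect(W,m)[0])
s=r.sense();print(s["eef_pos"],s["tcp_rot"],s["qpos"])
m=(W[...,2]>46)&(W[...,2]<58)&(abs(W[...,1]-315)<150)&(abs(W[...,0]-500)<150);print("lid",rect(W,m)[0])
E
```

```text
yellow px [283. 205.] xy 533 59 size 65 30 long-axis 1.5 deg ztop 96
yellow px [311. 239.] xy 444 -11 size 57 32 long-axis -10.9 deg ztop 96
pink px [397. 201.] xy 548 -240 size 56 32 long-axis -0.6 deg ztop 44
pink px [423. 230.] xy 473 -307 size 58 35 long-axis -4.1 deg ztop 44
pink px [394. 257.] xy 402 -230 size 57 33 long-axis 1.8 deg ztop 44
pink px [455. 261.] xy 393 -388 size 52 34 long-axis -1.3 deg ztop 44
green px [426. 259.] xy 398 -313 size 62 33 long-axis 8.7 deg ztop 44
blue px [425. 201.] xy 551 -314 size 56 31 long-axis -8.6 deg ztop 44
((485.3656921386719, 18.7554931640625), (198.87303161621094, 206.9665069580078), 87.17220306396484)
[501.80547062 314.81721549 177.8925977 ] [-3.14159029e+00 -3.09719112e-04  6.44705401e-01] [5.57753249e-01 3.87618608e-01 1.77514090e+00 3.52520990e-05
 9.78524801e-01 1.48382450e+00]
lid ((503.1943359375, 315.060791015625), (202.98191833496094, 216.1914520263672), 87.39830017089844)
```

View pics/t2.png

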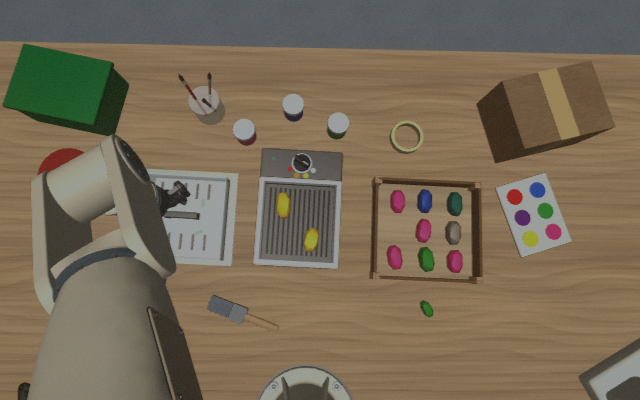

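Emit:
step_arm:
  moves:
    - {"tx":0,"ty":0,"tz":0,"ax":0,"ay":0,"az":0.103}
    - {"tx":0,"ty":0,"tz":0,"ax":0,"ay":0,"az":0.103}
    - {"tx":0,"ty":0,"tz":0,"ax":0,"ay":0,"az":0.103}
    - {"tx":0,"ty":0,"tz":0,"ax":0,"ay":0,"az":0.103}

```text
clock: 10.75
eef_pos: [501.8, 314.8, 177.8]
tcp_rot: [-3.141, -0.0, 0.009]
contact_force: [-0.6, 0.4, 0.4]
opening: 0.796
grasp_force: 0.0
```

Emit:
step_arm:
  moves:
    - {"tx":0.11,"ty":0.93,"tz":0,"ax":0,"ay":0,"az":0}
    - {"tx":0.11,"ty":0.93,"tz":0,"ax":0,"ay":0,"az":0}
    - {"tx":0.11,"ty":0.93,"tz":0,"ax":0,"ay":0,"az":0}
    - {"tx":0.11,"ty":0.93,"tz":0,"ax":0,"ay":0,"az":0}
    - {"tx":0.11,"ty":0.93,"tz":0,"ax":0,"ay":0,"az":0}
  gripper: 0.65

```text
clock: 11.38
eef_pos: [516.8, 196.7, 177.7]
tcp_rot: [3.141, 0.0, 0.017]
contact_force: [0.1, -0.5, -0.2]
opening: 0.646
grasp_force: 0.0
```

Emit:
step_arm:
  moves:
    - {"tx":0.11,"ty":0.93,"tz":0,"ax":0,"ay":0,"az":0}
    - {"tx":0.11,"ty":0.93,"tz":0,"ax":0,"ay":0,"az":0}
    - {"tx":0.11,"ty":0.93,"tz":0,"ax":0,"ay":0,"az":0}
    - {"tx":0.11,"ty":0.93,"tz":0,"ax":0,"ay":0,"az":0}
    - {"tx":0.11,"ty":0.93,"tz":0,"ax":0,"ay":0,"az":0}

```text
clock: 12.0
eef_pos: [531.6, 80.7, 177.7]
tcp_rot: [3.141, 0.0, 0.017]
contact_force: [-0.2, 0.3, -0.2]
opening: 0.649
grasp_force: 0.0
```

Emit:
step_arm:
  moves:
    - {"tx":0.11,"ty":0.93,"tz":0,"ax":0,"ay":0,"az":0}
    - {"tx":0,"ty":0,"tz":0,"ax":0,"ay":0,"az":0}

```text
clock: 12.25
eef_pos: [534.7, 57.3, 177.6]
tcp_rot: [3.141, 0.0, 0.013]
contact_force: [-0.4, 0.2, -0.2]
opening: 0.652
grasp_force: 0.0
```

Run:
```python
from h import *
s=r.sense();print(s["eef_pos"],s["tcp_rot"])
img,W=wcloud();save("pics/w3.png",img);survey(W,img);np.save("w3.npy",W)
m=(W[...,2]>69)&(W[...,2]<75)&(abs(W[...,0]-489)<108)&(abs(W[...,1]-22)<100)
print(rect(W,m)[0],m.sum());plan(533,59,88,0)
m=(W[...,2]>57)&(W[...,2]<63)&(abs(W[...,0]-489)<118)&(abs(W[...,1]-22)<112);print(rect(W,m)[0],m.sum())
```

```text
[534.69523967  57.33202471 177.63561506] [3.14125028e+00 1.39275764e-04 1.34071951e-02]
yellow px [351. 100.] xy 613 28 size 14 14 long-axis 1.5 deg ztop 47
yellow px [381. 103.] xy 612 4 size 15 14 long-axis -88.7 deg ztop 47
yellow px [310. 212.] xy 524 61 size 77 38 long-axis 0.8 deg ztop 94
yellow px [372. 313.] xy 478 16 size 158 12 long-axis 14.0 deg ztop 92
pink px [570. 181.] xy 548 -223 size 65 59 long-axis -78.9 deg ztop 41
pink px [588. 239.] xy 473 -307 size 61 34 long-axis -7.2 deg ztop 41
pink px [601. 283.] xy 379 -403 size 89 51 long-axis 44.8 deg ztop 41
pink px [535. 292.] xy 401 -230 size 99 47 long-axis 42.7 deg ztop 41
green px [573. 287.] xy 382 -319 size 97 39 long-axis 26.6 deg ztop 41
blue px [603. 182.] xy 552 -312 size 60 32 long-axis -7.8 deg ztop 42
((489.76324462890625, 21.622032165527344), (187.5103302001953, 198.7246856689453), 87.079833984375) 3542
az 0.008 tx -0.07 ty -0.03 tz 3.59
((490.87335205078125, 21.573806762695312), (213.7477264404297, 223.5496826171875), 87.26028442382812) 35643
```

View pics/w3.png

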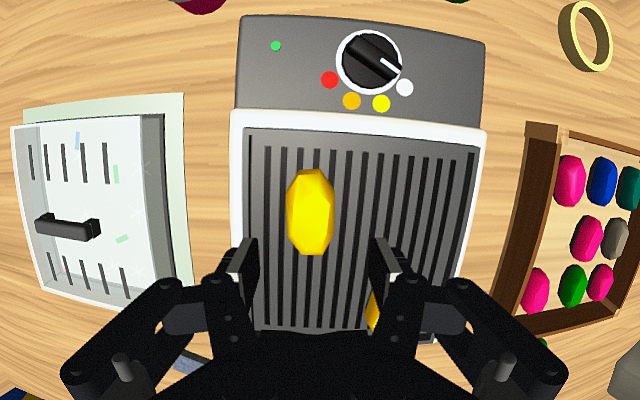

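Emit:
step_arm:
  moves:
    - {"tx":-0.15,"ty":-0.1,"tz":0.9,"ax":0,"ay":0,"az":0}
    - {"tx":0,"ty":0,"tz":0.9,"ax":0,"ay":0,"az":0}
    - {"tx":0,"ty":0,"tz":0.9,"ax":0,"ay":0,"az":0}
    - {"tx":0,"ty":0,"tz":0.85,"ax":0,"ay":0,"az":0}

```text
clock: 12.8
eef_pos: [530.9, 62.4, 88.1]
tcp_rot: [-3.141, 0.0, 0.015]
contact_force: [-0.0, -0.1, 0.5]
opening: 0.653
grasp_force: 0.0
```

Emit:
step_arm:
  moves:
    - {"tx":0,"ty":0,"tz":0,"ax":0,"ay":0,"az":0}
    - {"tx":0,"ty":0,"tz":0,"ax":0,"ay":0,"az":0}
    - {"tx":0,"ty":0,"tz":0,"ax":0,"ay":0,"az":0}
    - {"tx":0,"ty":0,"tz":0,"ax":0,"ay":0,"az":0}
  gripper: 0
  newtons: 50

```text
clock: 13.3
eef_pos: [531.5, 61.9, 89.4]
tcp_rot: [-3.141, -0.001, 0.012]
contact_force: [0.2, 0.3, -1.1]
opening: 0.401
grasp_force: 50.9
```

Emit:
step_arm:
  moves:
    - {"tx":0,"ty":0,"tz":-0.6,"ax":0,"ay":0,"az":0}
    - {"tx":0,"ty":0,"tz":-0.9,"ax":0,"ay":0,"az":0}
    - {"tx":0,"ty":0,"tz":-0.9,"ax":0,"ay":0,"az":0}

```text
clock: 13.68
eef_pos: [531.3, 61.9, 150.5]
tcp_rot: [-3.141, -0.001, 0.011]
contact_force: [0.5, 0.4, -2.4]
opening: 0.404
grasp_force: 50.9
```

Emit:
step_arm:
  moves:
    - {"tx":-0.2,"ty":0.98,"tz":0,"ax":0,"ay":0,"az":0}
    - {"tx":-0.2,"ty":0.98,"tz":0,"ax":0,"ay":0,"az":0}
    - {"tx":-0.2,"ty":0.98,"tz":0,"ax":0,"ay":0,"az":0}
    - {"tx":-0.2,"ty":0.98,"tz":0,"ax":0,"ay":0,"az":0}
    - {"tx":-0.2,"ty":0.98,"tz":0,"ax":0,"ay":0,"az":0}

```text
clock: 14.3
eef_pos: [507.7, -61.8, 150.0]
tcp_rot: [3.141, -0.001, 0.012]
contact_force: [-0.7, -0.0, -0.6]
opening: 0.401
grasp_force: 51.0
```

Emit:
step_arm:
  moves:
    - {"tx":-0.2,"ty":0.98,"tz":0,"ax":0,"ay":0,"az":0}
    - {"tx":-0.2,"ty":0.98,"tz":0,"ax":0,"ay":0,"az":0}
    - {"tx":-0.2,"ty":0.98,"tz":0,"ax":0,"ay":0,"az":0}
    - {"tx":-0.2,"ty":0.98,"tz":0,"ax":0,"ay":0,"az":0}
    - {"tx":-0.2,"ty":0.98,"tz":0,"ax":0,"ay":0,"az":0}

```text
clock: 14.92
eef_pos: [484.1, -184.6, 150.0]
tcp_rot: [3.141, -0.001, 0.011]
contact_force: [0.6, 1.1, -1.3]
opening: 0.4
grasp_force: 51.0
```

Emit:
step_arm:
  moves:
    - {"tx":-0.2,"ty":0.98,"tz":0,"ax":0,"ay":0,"az":0}
    - {"tx":-0.2,"ty":0.98,"tz":0,"ax":0,"ay":0,"az":0}
    - {"tx":0,"ty":0,"tz":0,"ax":0,"ay":0,"az":0}

```text
clock: 15.3
eef_pos: [474.6, -234.2, 149.9]
tcp_rot: [3.141, -0.001, 0.009]
contact_force: [0.7, -0.2, -1.2]
opening: 0.399
grasp_force: 51.0
```

Emit:
step_arm:
  moves:
    - {"tx":0,"ty":0,"tz":1,"ax":0,"ay":0,"az":0}
    - {"tx":0,"ty":0,"tz":1,"ax":0,"ay":0,"az":0}
    - {"tx":0,"ty":0,"tz":1,"ax":0,"ay":0,"az":0}
    - {"tx":0,"ty":0,"tz":1,"ax":0,"ay":0,"az":0}
    - {"tx":0,"ty":0,"tz":0.44,"ax":0,"ay":0,"az":0}

```text
clock: 15.92
eef_pos: [474.3, -231.9, 37.2]
tcp_rot: [-3.141, 0.001, 0.012]
contact_force: [-0.6, 0.0, -1.2]
opening: 0.404
grasp_force: 50.9
```

Emit:
step_arm:
  moves:
    - {"tx":0,"ty":0,"tz":0,"ax":0,"ay":0,"az":0}
    - {"tx":0,"ty":0,"tz":0,"ax":0,"ay":0,"az":0}
    - {"tx":0,"ty":0,"tz":-1,"ax":0,"ay":0,"az":0}
    - {"tx":0,"ty":0,"tz":-1,"ax":0,"ay":0,"az":0}
    - {"tx":0,"ty":0,"tz":-1,"ax":0,"ay":0,"az":0}
  gripper: 0.65

```text
clock: 16.55
eef_pos: [475.0, -233.0, 114.7]
tcp_rot: [3.141, -0.002, 0.011]
contact_force: [-0.5, -0.6, -0.2]
opening: 0.652
grasp_force: 0.0
```

Emit:
step_arm:
  moves:
    - {"tx":1,"ty":0.1,"tz":0,"ax":0,"ay":0,"az":0}
    - {"tx":1,"ty":0.1,"tz":0,"ax":0,"ay":0,"az":0}
    - {"tx":0.9,"ty":0.1,"tz":0,"ax":0,"ay":0,"az":0}
    - {"tx":0,"ty":0,"tz":0,"ax":0,"ay":0,"az":0}

```text
clock: 17.05
eef_pos: [548.9, -239.8, 114.0]
tcp_rot: [3.14, -0.003, 0.012]
contact_force: [-0.5, -0.6, -0.6]
opening: 0.649
grasp_force: 0.0
```

Run:
```python
from h import *
s=r.sense();print(s["eef_pos"],s["tcp_rot"])
img,W=wcloud();save("pics/w4.png",img);survey(W,img)
```

```text
[ 548.90063705 -239.80087105  113.99849356] [ 3.14047939e+00 -2.59750998e-03  1.19897635e-02]
yellow px [ 27. 141.] xy 612 4 size 14 14 long-axis 68.8 deg ztop 47
yellow px [302. 297.] xy 502 -231 size 116 35 long-axis 1.1 deg ztop 41
yellow px [ 56. 332.] xy 479 -58 size 282 49 long-axis -55.5 deg ztop 93
pink px [317. 209.] xy 551 -243 size 59 35 long-axis 1.7 deg ztop 42
pink px [375. 311.] xy 513 -276 size 115 6 long-axis 17.1 deg ztop 36
pink px [450. 368.] xy 450 -338 size 257 19 long-axis 31.6 deg ztop 41
blue px [417. 208.] xy 552 -315 size 62 34 long-axis -3.8 deg ztop 42
```

View pics/w4.png

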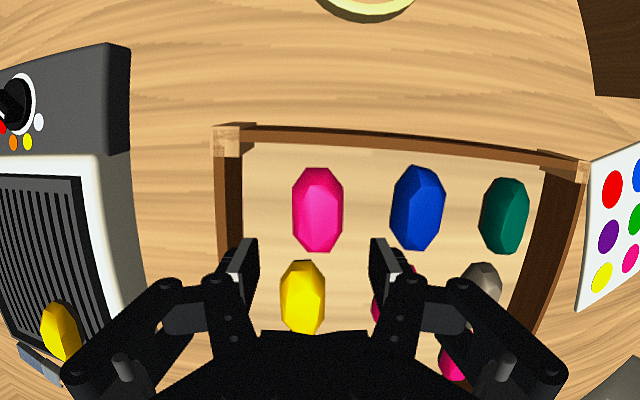

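Emit:
step_arm:
  moves:
    - {"tx":0.05,"ty":0.08,"tz":1,"ax":0,"ay":0,"az":0}
    - {"tx":0,"ty":0,"tz":1,"ax":0,"ay":0,"az":0}
    - {"tx":0,"ty":0,"tz":1,"ax":0,"ay":0,"az":0}
    - {"tx":0,"ty":0,"tz":0.1,"ax":0,"ay":0,"az":0}

```text
clock: 17.6
eef_pos: [546.4, -240.9, 34.2]
tcp_rot: [-3.14, 0.003, 0.011]
contact_force: [-0.4, -0.0, 0.3]
opening: 0.652
grasp_force: 0.0
```

Emit:
step_arm:
  moves:
    - {"tx":0,"ty":0,"tz":0,"ax":0,"ay":0,"az":0}
    - {"tx":0,"ty":0,"tz":0,"ax":0,"ay":0,"az":0}
    - {"tx":0,"ty":0,"tz":0,"ax":0,"ay":0,"az":0}
    - {"tx":0,"ty":0,"tz":0,"ax":0,"ay":0,"az":0}
  gripper: 0
  newtons: 50

```text
clock: 18.1
eef_pos: [549.0, -241.8, 36.5]
tcp_rot: [3.141, -0.001, 0.012]
contact_force: [-1.7, 0.5, 7.4]
opening: 0.403
grasp_force: 51.2
```

Emit:
step_arm:
  moves:
    - {"tx":0,"ty":0,"tz":-0.9,"ax":0,"ay":0,"az":0}
    - {"tx":0,"ty":0,"tz":-0.9,"ax":0,"ay":0,"az":0}
    - {"tx":0,"ty":0,"tz":-0.9,"ax":0,"ay":0,"az":0}
    - {"tx":0,"ty":0,"tz":-0.9,"ax":0,"ay":0,"az":0}
    - {"tx":0,"ty":0,"tz":-0.95,"ax":0,"ay":0,"az":0}

```text
clock: 18.73
eef_pos: [548.3, -241.4, 150.0]
tcp_rot: [3.142, -0.0, 0.012]
contact_force: [1.0, 0.1, -0.5]
opening: 0.405
grasp_force: 50.2
```

```bash
python3 -c "
from h import *
plan(534,-22.6,150,-.04)"
```

```text
az 0.033 tx -0.92 ty -8.72 tz -0.00
```

Emit:
step_arm:
  moves:
    - {"tx":0,"ty":0,"tz":0,"ax":0,"ay":0,"az":0.033}
    - {"tx":-0.1,"ty":-0.97,"tz":0,"ax":0,"ay":0,"az":0}
    - {"tx":-0.1,"ty":-0.97,"tz":0,"ax":0,"ay":0,"az":0}
    - {"tx":-0.1,"ty":-0.97,"tz":0,"ax":0,"ay":0,"az":0}
    - {"tx":-0.1,"ty":-0.97,"tz":0,"ax":0,"ay":0,"az":0}

```text
clock: 19.35
eef_pos: [541.6, -142.1, 148.8]
tcp_rot: [-3.141, 0.001, -0.039]
contact_force: [0.6, -0.1, -0.9]
opening: 0.401
grasp_force: 50.3
```

Emit:
step_arm:
  moves:
    - {"tx":-0.1,"ty":-0.97,"tz":0,"ax":0,"ay":0,"az":0}
    - {"tx":-0.1,"ty":-0.97,"tz":0,"ax":0,"ay":0,"az":0}
    - {"tx":-0.1,"ty":-0.97,"tz":0,"ax":0,"ay":0,"az":0}
    - {"tx":-0.1,"ty":-0.97,"tz":0,"ax":0,"ay":0,"az":0}
    - {"tx":-0.1,"ty":-0.97,"tz":0,"ax":0,"ay":0,"az":0}

```text
clock: 19.98
eef_pos: [533.8, -20.7, 148.8]
tcp_rot: [-3.141, 0.001, -0.039]
contact_force: [-0.6, 0.1, -1.1]
opening: 0.401
grasp_force: 50.3
```

Emit:
step_arm:
  moves:
    - {"tx":0,"ty":0,"tz":0.6,"ax":0,"ay":0,"az":0}
    - {"tx":0,"ty":0,"tz":0.9,"ax":0,"ay":0,"az":0}
    - {"tx":0,"ty":0,"tz":0.75,"ax":0,"ay":0,"az":0}
    - {"tx":0,"ty":0,"tz":0.2,"ax":0,"ay":0,"az":0}
    - {"tx":0,"ty":0,"tz":0,"ax":0,"ay":0,"az":0}

```text
clock: 20.6
eef_pos: [533.3, -22.5, 88.4]
tcp_rot: [-3.141, 0.003, -0.04]
contact_force: [-8.5, 1.8, 19.8]
opening: 0.401
grasp_force: 52.8
```

Emit:
step_arm:
  moves:
    - {"tx":0,"ty":0,"tz":0,"ax":0,"ay":0,"az":0}
    - {"tx":0,"ty":0,"tz":0,"ax":0,"ay":0,"az":0}
    - {"tx":0,"ty":0,"tz":-0.8,"ax":0,"ay":0,"az":0}
    - {"tx":0,"ty":0,"tz":-0.8,"ax":0,"ay":0,"az":0}
    - {"tx":0,"ty":0,"tz":-0.8,"ax":0,"ay":0,"az":0}
  gripper: 0.6

```text
clock: 21.22
eef_pos: [534.5, -22.6, 148.0]
tcp_rot: [3.142, 0.001, -0.04]
contact_force: [-0.3, -0.4, 0.5]
opening: 0.597
grasp_force: 0.0
```

Emit:
step_arm:
  moves:
    - {"tx":0,"ty":0,"tz":0,"ax":0,"ay":0,"az":0.095}
    - {"tx":-0.9,"ty":0.06,"tz":0,"ax":0,"ay":0,"az":0}
    - {"tx":-0.9,"ty":0.06,"tz":0,"ax":0,"ay":0,"az":0}
    - {"tx":-0.9,"ty":0.06,"tz":0,"ax":0,"ay":0,"az":0}
    - {"tx":-0.9,"ty":0.06,"tz":0,"ax":0,"ay":0,"az":0}

```text
clock: 21.85
eef_pos: [444.4, -11.4, 147.5]
tcp_rot: [3.142, 0.0, -0.19]
contact_force: [0.0, -0.1, 0.3]
opening: 0.598
grasp_force: 0.0
```

Emit:
step_arm:
  moves:
    - {"tx":0,"ty":0,"tz":0,"ax":0,"ay":0,"az":0}

```text
clock: 21.98
eef_pos: [443.8, -11.4, 147.5]
tcp_rot: [3.141, 0.001, -0.189]
contact_force: [0.4, 0.4, 0.4]
opening: 0.603
grasp_force: 0.0
```

Run:
```python
from h import *
img,W=wcloud();survey(W,img)
img,W=cloud("top");survey(W,img)
```

```text
yellow px [540. 124.] xy 474 -230 size 64 33 long-axis 1.1 deg ztop 42
yellow px [313. 219.] xy 439 -8 size 73 38 long-axis -15.3 deg ztop 94
pink px [303.  74.] xy 538 -23 size 66 39 long-axis -0.2 deg ztop 94
pink px [590. 120.] xy 473 -306 size 61 34 long-axis -14.6 deg ztop 42
pink px [624. 181.] xy 389 -406 size 78 59 long-axis 76.5 deg ztop 41
pink px [540. 197.] xy 403 -228 size 62 34 long-axis 6.8 deg ztop 42
green px [590. 187.] xy 398 -312 size 65 33 long-axis 8.1 deg ztop 41
blue px [585.  45.] xy 552 -313 size 62 33 long-axis -5.4 deg ztop 42
yellow px [395. 229.] xy 474 -236 size 61 39 long-axis -0.1 deg ztop 44
pink px [423. 230.] xy 473 -309 size 58 34 long-axis -4.0 deg ztop 44
pink px [394. 257.] xy 402 -229 size 58 32 long-axis 4.6 deg ztop 44
pink px [455. 261.] xy 393 -388 size 52 33 long-axis 0.1 deg ztop 43
green px [426. 259.] xy 398 -313 size 62 33 long-axis 9.0 deg ztop 44
blue px [425. 201.] xy 551 -316 size 56 29 long-axis -3.0 deg ztop 44
```

Emit:
step_arm:
  moves:
    - {"tx":-0.05,"ty":-0.08,"tz":0.8,"ax":0,"ay":0,"az":0}
    - {"tx":0,"ty":0,"tz":0.8,"ax":0,"ay":0,"az":0}
    - {"tx":0,"ty":0,"tz":0.74,"ax":0,"ay":0,"az":0}
    - {"tx":0,"ty":0,"tz":0,"ax":0,"ay":0,"az":0}

```text
clock: 22.58
eef_pos: [444.5, -9.3, 88.3]
tcp_rot: [3.141, 0.002, -0.19]
contact_force: [0.3, 0.6, -0.9]
opening: 0.599
grasp_force: 0.0
```

Emit:
step_arm:
  moves:
    - {"tx":0,"ty":0,"tz":0,"ax":0,"ay":0,"az":0}
    - {"tx":0,"ty":0,"tz":0,"ax":0,"ay":0,"az":0}
    - {"tx":0,"ty":0,"tz":0,"ax":0,"ay":0,"az":0}
    - {"tx":0,"ty":0,"tz":0,"ax":0,"ay":0,"az":0}
  gripper: 0
  newtons: 50

```text
clock: 23.08
eef_pos: [445.1, -9.2, 89.9]
tcp_rot: [-3.141, -0.001, -0.19]
contact_force: [0.2, 0.1, 6.0]
opening: 0.4
grasp_force: 50.7
```

Emit:
step_arm:
  moves:
    - {"tx":0,"ty":0,"tz":-0.7,"ax":0,"ay":0,"az":0}
    - {"tx":0,"ty":0,"tz":-0.9,"ax":0,"ay":0,"az":0}
    - {"tx":0,"ty":0,"tz":-0.9,"ax":0,"ay":0,"az":0}
    - {"tx":0,"ty":0,"tz":0,"ax":0,"ay":0,"az":-0.06}
    - {"tx":0,"ty":0,"tz":0,"ax":0,"ay":0,"az":-0.06}

```text
clock: 23.7
eef_pos: [444.3, -9.2, 152.1]
tcp_rot: [-3.142, -0.001, 0.002]
contact_force: [-0.6, 0.4, -1.0]
opening: 0.406
grasp_force: 50.4
```

```bash
python3 -c "
from h import *
plan(549,-239,150,0)"
```

```text
az 0.001 tx 4.19 ty 9.19 tz 0.09
```

Emit:
step_arm:
  moves:
    - {"tx":0.42,"ty":0.92,"tz":0,"ax":0,"ay":0,"az":0}
    - {"tx":0.42,"ty":0.92,"tz":0,"ax":0,"ay":0,"az":0}
    - {"tx":0.42,"ty":0.92,"tz":0,"ax":0,"ay":0,"az":0}
    - {"tx":0.42,"ty":0.92,"tz":0,"ax":0,"ay":0,"az":0}
    - {"tx":0.42,"ty":0.92,"tz":0,"ax":0,"ay":0,"az":0}

```text
clock: 24.32
eef_pos: [496.8, -125.0, 151.7]
tcp_rot: [-3.141, 0.0, -0.001]
contact_force: [0.5, 0.0, -0.8]
opening: 0.404
grasp_force: 50.3
```

Emit:
step_arm:
  moves:
    - {"tx":0.42,"ty":0.92,"tz":0,"ax":0,"ay":0,"az":0}
    - {"tx":0.42,"ty":0.92,"tz":0,"ax":0,"ay":0,"az":0}
    - {"tx":0.42,"ty":0.92,"tz":0,"ax":0,"ay":0,"az":0}
    - {"tx":0.42,"ty":0.92,"tz":0,"ax":0,"ay":0,"az":0}
    - {"tx":0.42,"ty":0.92,"tz":0,"ax":0,"ay":0,"az":0}

```text
clock: 24.95
eef_pos: [549.6, -240.7, 151.6]
tcp_rot: [-3.141, 0.0, -0.001]
contact_force: [0.0, -0.8, -1.1]
opening: 0.403
grasp_force: 50.3
```

Emit:
step_arm:
  moves:
    - {"tx":0,"ty":0,"tz":0,"ax":0,"ay":0,"az":0}

```text
clock: 25.08
eef_pos: [549.9, -241.2, 151.7]
tcp_rot: [3.141, -0.001, -0.003]
contact_force: [-0.0, 0.1, -0.6]
opening: 0.401
grasp_force: 50.4
```

Emit:
step_arm:
  moves:
    - {"tx":0,"ty":0,"tz":1,"ax":0,"ay":0,"az":0}
    - {"tx":0,"ty":0,"tz":1,"ax":0,"ay":0,"az":0}
    - {"tx":0,"ty":0,"tz":1,"ax":0,"ay":0,"az":0}
    - {"tx":0,"ty":0,"tz":1,"ax":0,"ay":0,"az":0}
    - {"tx":0,"ty":0,"tz":0.5,"ax":0,"ay":0,"az":0}

```text
clock: 25.7
eef_pos: [548.2, -238.6, 37.9]
tcp_rot: [-3.141, 0.002, -0.001]
contact_force: [-0.2, 0.7, 3.9]
opening: 0.401
grasp_force: 51.2
```

Emit:
step_arm:
  moves:
    - {"tx":0,"ty":0,"tz":0,"ax":0,"ay":0,"az":0}
    - {"tx":0,"ty":0,"tz":0,"ax":0,"ay":0,"az":0}
    - {"tx":0,"ty":0,"tz":-1,"ax":0,"ay":0,"az":0}
    - {"tx":0,"ty":0,"tz":-1,"ax":0,"ay":0,"az":0}
    - {"tx":0,"ty":0,"tz":-1,"ax":0,"ay":0,"az":0}
  gripper: 0.6

```text
clock: 26.32
eef_pos: [549.5, -239.5, 116.1]
tcp_rot: [3.141, -0.001, -0.001]
contact_force: [-0.1, -0.1, 1.0]
opening: 0.601
grasp_force: 0.0
```

Emit:
step_arm:
  moves:
    - {"tx":0,"ty":0,"tz":-0.4,"ax":0,"ay":0,"az":0.057}
    - {"tx":-0.95,"ty":0.98,"tz":0,"ax":0,"ay":0,"az":0}
    - {"tx":-0.95,"ty":0.98,"tz":0,"ax":0,"ay":0,"az":0}
    - {"tx":-0.95,"ty":0.98,"tz":0,"ax":0,"ay":0,"az":0}
    - {"tx":0,"ty":0,"tz":0,"ax":0,"ay":0,"az":0}

```text
clock: 26.95
eef_pos: [470.4, -307.3, 125.2]
tcp_rot: [3.141, -0.001, -0.093]
contact_force: [0.3, -0.5, 0.3]
opening: 0.599
grasp_force: 0.0
```

Run:
```python
from h import *
img,W=wcloud();survey(W,img);save("pics/w5.png",img)
```

```text
yellow px [208. 114.] xy 547 -239 size 59 36 long-axis 0.2 deg ztop 42
yellow px [215. 209.] xy 474 -234 size 65 35 long-axis 4.6 deg ztop 42
pink px [  3. 190.] xy 528 -39 size 49 9 long-axis -12.2 deg ztop 79
pink px [317. 203.] xy 473 -310 size 61 34 long-axis -7.9 deg ztop 42
pink px [423. 267.] xy 436 -374 size 106 22 long-axis 37.4 deg ztop 41
pink px [217. 265.] xy 452 -244 size 91 9 long-axis -42.3 deg ztop 38
green px [330. 287.] xy 390 -316 size 81 35 long-axis 8.5 deg ztop 41
blue px [315.  94.] xy 552 -316 size 60 34 long-axis -5.7 deg ztop 42
```

View pics/w5.png

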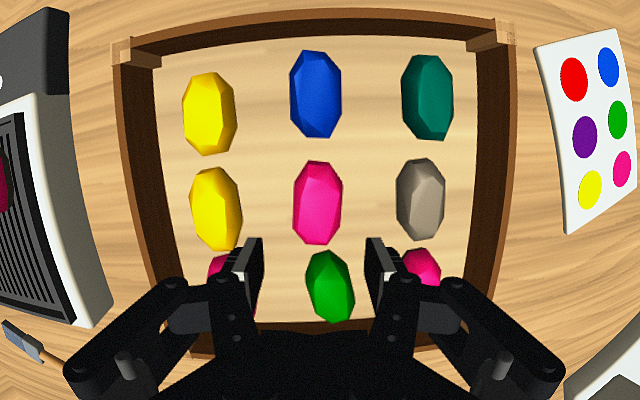

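Emit:
step_arm:
  moves:
    - {"tx":0.1,"ty":0.06,"tz":1,"ax":0,"ay":0,"az":0}
    - {"tx":0,"ty":0,"tz":1,"ax":0,"ay":0,"az":0}
    - {"tx":0,"ty":0,"tz":1,"ax":0,"ay":0,"az":0}
    - {"tx":0,"ty":0,"tz":0.52,"ax":0,"ay":0,"az":0}
    - {"tx":0,"ty":0,"tz":0,"ax":0,"ay":0,"az":0}

```text
clock: 27.62
eef_pos: [474.1, -307.3, 35.9]
tcp_rot: [-3.141, 0.001, -0.09]
contact_force: [0.1, 0.3, -0.3]
opening: 0.599
grasp_force: 0.0
```

Emit:
step_arm:
  moves:
    - {"tx":0,"ty":0,"tz":0,"ax":0,"ay":0,"az":0}
    - {"tx":0,"ty":0,"tz":0,"ax":0,"ay":0,"az":0}
    - {"tx":0,"ty":0,"tz":0,"ax":0,"ay":0,"az":0}
    - {"tx":0,"ty":0,"tz":0,"ax":0,"ay":0,"az":0}
  gripper: 0
  newtons: 50

```text
clock: 28.12
eef_pos: [474.7, -308.2, 37.4]
tcp_rot: [3.141, -0.002, -0.091]
contact_force: [0.4, 2.0, 6.4]
opening: 0.412
grasp_force: 50.9
```

Emit:
step_arm:
  moves:
    - {"tx":0,"ty":0,"tz":-0.9,"ax":0,"ay":0,"az":0}
    - {"tx":0,"ty":0,"tz":-0.9,"ax":0,"ay":0,"az":0}
    - {"tx":0,"ty":0,"tz":-0.9,"ax":0,"ay":0,"az":0}
    - {"tx":0,"ty":0,"tz":-0.9,"ax":0,"ay":0,"az":0}
    - {"tx":0,"ty":0,"tz":-1,"ax":0,"ay":0,"az":-0.03}

```text
clock: 28.75
eef_pos: [473.6, -307.7, 152.1]
tcp_rot: [-3.142, 0.0, -0.043]
contact_force: [0.5, 0.1, -1.3]
opening: 0.402
grasp_force: 50.1
```

```bash
python3 -c "
from h import *
plan(537.8,61.4,150,-.048)"
```

```text
az 0.003 tx 1.86 ty -14.87 tz 0.08
```

Emit:
step_arm:
  moves:
    - {"tx":0.12,"ty":-0.99,"tz":0,"ax":0,"ay":0,"az":0}
    - {"tx":0.12,"ty":-0.99,"tz":0,"ax":0,"ay":0,"az":0}
    - {"tx":0.12,"ty":-0.99,"tz":0,"ax":0,"ay":0,"az":0}
    - {"tx":0.12,"ty":-0.99,"tz":0,"ax":0,"ay":0,"az":0}
    - {"tx":0.12,"ty":-0.99,"tz":0,"ax":0,"ay":0,"az":0}

```text
clock: 29.38
eef_pos: [494.2, -184.1, 151.6]
tcp_rot: [3.141, -0.0, -0.044]
contact_force: [0.2, -1.0, -1.4]
opening: 0.401
grasp_force: 50.1
```

Emit:
step_arm:
  moves:
    - {"tx":0.12,"ty":-0.99,"tz":0,"ax":0,"ay":0,"az":0}
    - {"tx":0.12,"ty":-0.99,"tz":0,"ax":0,"ay":0,"az":0}
    - {"tx":0.12,"ty":-0.99,"tz":0,"ax":0,"ay":0,"az":0}
    - {"tx":0.12,"ty":-0.99,"tz":0,"ax":0,"ay":0,"az":0}
    - {"tx":0.12,"ty":-0.99,"tz":0,"ax":0,"ay":0,"az":0}

```text
clock: 30.0
eef_pos: [514.6, -61.1, 151.6]
tcp_rot: [3.142, -0.0, -0.044]
contact_force: [0.8, 0.1, -1.2]
opening: 0.4
grasp_force: 50.1
```

Emit:
step_arm:
  moves:
    - {"tx":0.13,"ty":-0.99,"tz":0,"ax":0,"ay":0,"az":0}
    - {"tx":0.13,"ty":-0.99,"tz":0,"ax":0,"ay":0,"az":0}
    - {"tx":0.13,"ty":-0.99,"tz":0,"ax":0,"ay":0,"az":0}
    - {"tx":0.13,"ty":-0.99,"tz":0,"ax":0,"ay":0,"az":0}
    - {"tx":0.13,"ty":-0.95,"tz":0,"ax":0,"ay":0,"az":0}

```text
clock: 30.62
eef_pos: [536.2, 60.9, 151.5]
tcp_rot: [-3.142, -0.0, -0.044]
contact_force: [-0.3, 0.1, 0.0]
opening: 0.401
grasp_force: 50.1
```

Emit:
step_arm:
  moves:
    - {"tx":0,"ty":0,"tz":0,"ax":0,"ay":0,"az":0}

```text
clock: 30.75
eef_pos: [536.4, 61.2, 151.5]
tcp_rot: [-3.141, -0.001, -0.042]
contact_force: [-0.0, -0.3, -1.3]
opening: 0.404
grasp_force: 50.1
```

Emit:
step_arm:
  moves:
    - {"tx":0,"ty":0,"tz":0.6,"ax":0,"ay":0,"az":0}
    - {"tx":0,"ty":0,"tz":0.9,"ax":0,"ay":0,"az":0}
    - {"tx":0,"ty":0,"tz":0.75,"ax":0,"ay":0,"az":0}
    - {"tx":0,"ty":0,"tz":0.19,"ax":0,"ay":0,"az":0}
    - {"tx":0,"ty":0,"tz":0,"ax":0,"ay":0,"az":0}

```text
clock: 31.38
eef_pos: [535.7, 59.3, 90.0]
tcp_rot: [3.141, 0.001, -0.044]
contact_force: [0.1, -0.8, -0.3]
opening: 0.403
grasp_force: 50.2
```

Emit:
step_arm:
  moves:
    - {"tx":0,"ty":0,"tz":0,"ax":0,"ay":0,"az":0}
    - {"tx":0,"ty":0,"tz":0,"ax":0,"ay":0,"az":0}
    - {"tx":0,"ty":0,"tz":-0.8,"ax":0,"ay":0,"az":0}
    - {"tx":0,"ty":0,"tz":-0.8,"ax":0,"ay":0,"az":0}
    - {"tx":0,"ty":0,"tz":-0.8,"ax":0,"ay":0,"az":0}
  gripper: 0.6

```text
clock: 32.0
eef_pos: [536.2, 60.1, 151.0]
tcp_rot: [-3.142, -0.0, -0.043]
contact_force: [-0.2, -0.1, 0.1]
opening: 0.6
grasp_force: 0.0
```

Emit:
step_arm:
  moves:
    - {"tx":0,"ty":0,"tz":0,"ax":0,"ay":0,"az":-0.078}
    - {"tx":-0.52,"ty":0.93,"tz":0,"ax":0,"ay":0,"az":0}
    - {"tx":-0.52,"ty":0.93,"tz":0,"ax":0,"ay":0,"az":0}
    - {"tx":-0.52,"ty":0.93,"tz":0,"ax":0,"ay":0,"az":0}
    - {"tx":-0.52,"ty":0.93,"tz":0,"ax":0,"ay":0,"az":0}

```text
clock: 32.62
eef_pos: [491.4, -37.5, 150.5]
tcp_rot: [3.141, -0.0, 0.079]
contact_force: [-0.1, -0.1, -0.7]
opening: 0.598
grasp_force: 0.0
```

Emit:
step_arm:
  moves:
    - {"tx":-0.52,"ty":0.93,"tz":0,"ax":0,"ay":0,"az":0}
    - {"tx":-0.52,"ty":0.93,"tz":0,"ax":0,"ay":0,"az":0}
    - {"tx":-0.52,"ty":0.93,"tz":0,"ax":0,"ay":0,"az":0}
    - {"tx":-0.52,"ty":0.93,"tz":0,"ax":0,"ay":0,"az":0}
    - {"tx":-0.52,"ty":0.93,"tz":0,"ax":0,"ay":0,"az":0}

```text
clock: 33.25
eef_pos: [435.8, -158.6, 150.5]
tcp_rot: [3.141, -0.001, 0.079]
contact_force: [-0.8, -0.2, -0.3]
opening: 0.601
grasp_force: 0.0
```

Emit:
step_arm:
  moves:
    - {"tx":-0.52,"ty":0.93,"tz":0,"ax":0,"ay":0,"az":0}
    - {"tx":-0.52,"ty":0.93,"tz":0,"ax":0,"ay":0,"az":0}
    - {"tx":-0.52,"ty":0.93,"tz":0,"ax":0,"ay":0,"az":0}
    - {"tx":0,"ty":0,"tz":0,"ax":0,"ay":0,"az":0}

```text
clock: 33.75
eef_pos: [402.3, -231.5, 150.4]
tcp_rot: [3.141, -0.0, 0.077]
contact_force: [0.7, -0.7, -0.2]
opening: 0.604
grasp_force: 0.0
```

Run:
```python
from h import *
s=r.sense();print(s["eef_pos"],s["tcp_rot"])
img,W=wcloud();survey(W,img)
print("top");img,W=cloud("top");survey(W,img)
```

```text
[ 402.26673423 -231.49185627  150.44630914] [ 3.14117936e+00 -3.52893884e-04  7.68280199e-02]
yellow px [336.  26.] xy 539 -239 size 44 36 long-axis 3.9 deg ztop 42
yellow px [321. 108.] xy 474 -232 size 63 35 long-axis 0.4 deg ztop 42
pink px [60. 35.] xy 539 -6 size 77 60 long-axis 77.7 deg ztop 94
pink px [10. 51.] xy 539 69 size 72 61 long-axis -1.3 deg ztop 92
pink px [313. 197.] xy 403 -231 size 61 34 long-axis 8.6 deg ztop 42
pink px [482. 218.] xy 393 -388 size 58 33 long-axis 0.2 deg ztop 41
green px [409. 209.] xy 398 -313 size 64 34 long-axis 8.5 deg ztop 42
blue px [431.  31.] xy 548 -315 size 56 34 long-axis -2.9 deg ztop 42
top
yellow px [396. 202.] xy 547 -243 size 58 40 long-axis -0.3 deg ztop 44
yellow px [394. 229.] xy 475 -234 size 65 40 long-axis 7.2 deg ztop 44
pink px [284. 203.] xy 532 59 size 59 32 long-axis -5.0 deg ztop 95
pink px [316. 202.] xy 534 -22 size 56 33 long-axis 0.9 deg ztop 95
blue px [425. 201.] xy 551 -315 size 57 32 long-axis -6.4 deg ztop 45
```

Emit:
step_arm:
  moves:
    - {"tx":0,"ty":0,"tz":1,"ax":0,"ay":0,"az":0}
    - {"tx":0,"ty":0,"tz":1,"ax":0,"ay":0,"az":0}
    - {"tx":0,"ty":0,"tz":1,"ax":0,"ay":0,"az":0}
    - {"tx":0,"ty":0,"tz":1,"ax":0,"ay":0,"az":0}
    - {"tx":0,"ty":0,"tz":0.54,"ax":0,"ay":0,"az":0}

```text
clock: 34.48
eef_pos: [402.6, -229.3, 35.7]
tcp_rot: [-3.141, 0.001, 0.08]
contact_force: [-1.1, 0.3, -0.1]
opening: 0.598
grasp_force: 0.0
```

Emit:
step_arm:
  moves:
    - {"tx":0,"ty":0,"tz":0,"ax":0,"ay":0,"az":0}
    - {"tx":0,"ty":0,"tz":0,"ax":0,"ay":0,"az":0}
    - {"tx":0,"ty":0,"tz":0,"ax":0,"ay":0,"az":0}
    - {"tx":0,"ty":0,"tz":0,"ax":0,"ay":0,"az":0}
  gripper: 0
  newtons: 50

```text
clock: 34.98
eef_pos: [403.0, -230.6, 37.3]
tcp_rot: [3.141, -0.001, 0.079]
contact_force: [0.0, -0.1, -1.8]
opening: 0.406
grasp_force: 48.7
```

Emit:
step_arm:
  moves:
    - {"tx":0,"ty":0,"tz":-0.9,"ax":0,"ay":0,"az":0}
    - {"tx":0,"ty":0,"tz":-0.9,"ax":0,"ay":0,"az":0}
    - {"tx":0,"ty":0,"tz":-0.9,"ax":0,"ay":0,"az":0}
    - {"tx":0,"ty":0,"tz":-0.9,"ax":0,"ay":0,"az":0}
    - {"tx":0,"ty":0,"tz":-1,"ax":0,"ay":0,"az":0.08}

```text
clock: 35.6
eef_pos: [402.5, -230.3, 152.7]
tcp_rot: [-3.142, -0.0, -0.049]
contact_force: [-0.5, -0.0, -1.2]
opening: 0.409
grasp_force: 49.2
```

```bash
python3 -c "
from h import *
plan(445.8,65,150,-.048)"
```

```text
az -0.001 tx 1.16 ty -11.88 tz 0.11
```

12 rows of tx 0.1, ty -0.99.

Emit:
step_arm:
  moves:
    - {"tx":0.1,"ty":-0.99,"tz":0,"ax":0,"ay":0,"az":0}
    - {"tx":0.1,"ty":-0.99,"tz":0,"ax":0,"ay":0,"az":0}
    - {"tx":0.1,"ty":-0.99,"tz":0,"ax":0,"ay":0,"az":0}
    - {"tx":0.1,"ty":-0.99,"tz":0,"ax":0,"ay":0,"az":0}
    - {"tx":0.1,"ty":-0.99,"tz":0,"ax":0,"ay":0,"az":0}

```text
clock: 36.22
eef_pos: [420.9, -106.6, 152.0]
tcp_rot: [3.142, -0.0, -0.047]
contact_force: [0.8, 0.2, -2.7]
opening: 0.41
grasp_force: 49.2
```

Emit:
step_arm:
  moves:
    - {"tx":0.1,"ty":-0.99,"tz":0,"ax":0,"ay":0,"az":0}
    - {"tx":0.1,"ty":-0.99,"tz":0,"ax":0,"ay":0,"az":0}
    - {"tx":0.1,"ty":-0.99,"tz":0,"ax":0,"ay":0,"az":0}
    - {"tx":0.1,"ty":-0.99,"tz":0,"ax":0,"ay":0,"az":0}
    - {"tx":0.1,"ty":-0.99,"tz":0,"ax":0,"ay":0,"az":0}

```text
clock: 36.85
eef_pos: [439.2, 16.5, 152.1]
tcp_rot: [-3.142, -0.0, -0.047]
contact_force: [0.2, -0.0, -3.1]
opening: 0.41
grasp_force: 49.2
```

Emit:
step_arm:
  moves:
    - {"tx":0.1,"ty":-0.99,"tz":0,"ax":0,"ay":0,"az":0}
    - {"tx":0.1,"ty":-0.99,"tz":0,"ax":0,"ay":0,"az":0}
    - {"tx":0,"ty":0,"tz":0,"ax":0,"ay":0,"az":0}

```text
clock: 37.22
eef_pos: [446.7, 66.0, 152.0]
tcp_rot: [-3.141, -0.001, -0.045]
contact_force: [-0.3, -0.9, -2.1]
opening: 0.408
grasp_force: 49.2
```

Emit:
step_arm:
  moves:
    - {"tx":0,"ty":0,"tz":0.6,"ax":0,"ay":0,"az":0}
    - {"tx":0,"ty":0,"tz":0.9,"ax":0,"ay":0,"az":0}
    - {"tx":0,"ty":0,"tz":0.78,"ax":0,"ay":0,"az":0}
    - {"tx":0,"ty":0,"tz":0.19,"ax":0,"ay":0,"az":0}
    - {"tx":0,"ty":0,"tz":0,"ax":0,"ay":0,"az":0}

```text
clock: 37.85
eef_pos: [446.2, 64.4, 89.7]
tcp_rot: [3.141, 0.001, -0.047]
contact_force: [0.2, -0.0, -1.7]
opening: 0.412
grasp_force: 49.3
```

Emit:
step_arm:
  moves:
    - {"tx":0,"ty":0,"tz":0,"ax":0,"ay":0,"az":0}
    - {"tx":0,"ty":0,"tz":0,"ax":0,"ay":0,"az":0}
    - {"tx":0,"ty":0,"tz":-0.8,"ax":0,"ay":0,"az":0}
    - {"tx":0,"ty":0,"tz":-0.8,"ax":0,"ay":0,"az":0}
    - {"tx":0,"ty":0,"tz":-0.8,"ax":0,"ay":0,"az":0}
  gripper: 0.6

```text
clock: 38.48
eef_pos: [446.7, 65.0, 151.1]
tcp_rot: [-3.141, -0.001, -0.047]
contact_force: [0.8, 0.7, 0.7]
opening: 0.6
grasp_force: 0.0
```

Emit:
step_arm:
  moves:
    - {"tx":0,"ty":0,"tz":0,"ax":0,"ay":0,"az":-0.03}
    - {"tx":-0.11,"ty":0.96,"tz":0,"ax":0,"ay":0,"az":0}
    - {"tx":-0.11,"ty":0.96,"tz":0,"ax":0,"ay":0,"az":0}
    - {"tx":-0.11,"ty":0.96,"tz":0,"ax":0,"ay":0,"az":0}
    - {"tx":-0.11,"ty":0.96,"tz":0,"ax":0,"ay":0,"az":0}

```text
clock: 39.1
eef_pos: [435.7, -31.8, 150.6]
tcp_rot: [3.141, -0.001, 0.001]
contact_force: [0.1, -0.8, -0.1]
opening: 0.601
grasp_force: 0.0
```

Emit:
step_arm:
  moves:
    - {"tx":-0.11,"ty":0.96,"tz":0,"ax":0,"ay":0,"az":0}
    - {"tx":-0.11,"ty":0.96,"tz":0,"ax":0,"ay":0,"az":0}
    - {"tx":-0.11,"ty":0.96,"tz":0,"ax":0,"ay":0,"az":0}
    - {"tx":-0.11,"ty":0.96,"tz":0,"ax":0,"ay":0,"az":0}
    - {"tx":-0.11,"ty":0.96,"tz":0,"ax":0,"ay":0,"az":0}

```text
clock: 39.72
eef_pos: [422.0, -151.9, 150.6]
tcp_rot: [3.141, -0.001, 0.001]
contact_force: [0.3, -0.6, 1.2]
opening: 0.602
grasp_force: 0.0
```

Emit:
step_arm:
  moves:
    - {"tx":-0.11,"ty":0.96,"tz":0,"ax":0,"ay":0,"az":0}
    - {"tx":-0.11,"ty":0.96,"tz":0,"ax":0,"ay":0,"az":0}
    - {"tx":-0.11,"ty":0.96,"tz":0,"ax":0,"ay":0,"az":0}
    - {"tx":-0.11,"ty":0.96,"tz":0,"ax":0,"ay":0,"az":0}
    - {"tx":-0.11,"ty":0.96,"tz":0,"ax":0,"ay":0,"az":0}

```text
clock: 40.35
eef_pos: [408.3, -272.0, 150.6]
tcp_rot: [3.141, -0.001, 0.001]
contact_force: [-0.1, 0.7, -0.4]
opening: 0.6
grasp_force: 0.0
```

Emit:
step_arm:
  moves:
    - {"tx":-0.11,"ty":0.96,"tz":0,"ax":0,"ay":0,"az":0}
    - {"tx":-0.11,"ty":0.96,"tz":0,"ax":0,"ay":0,"az":0}
    - {"tx":-0.11,"ty":0.96,"tz":0,"ax":0,"ay":0,"az":0}
    - {"tx":-0.11,"ty":0.96,"tz":0,"ax":0,"ay":0,"az":0}
    - {"tx":-0.11,"ty":0.96,"tz":0,"ax":0,"ay":0,"az":0}

```text
clock: 40.98
eef_pos: [394.4, -392.4, 150.3]
tcp_rot: [3.141, -0.0, 0.001]
contact_force: [0.2, -0.0, 0.7]
opening: 0.6
grasp_force: 0.0
```

Emit:
step_arm:
  moves:
    - {"tx":0,"ty":0,"tz":0,"ax":0,"ay":0,"az":0}

```text
clock: 41.1
eef_pos: [394.5, -392.9, 150.2]
tcp_rot: [3.141, -0.001, -0.001]
contact_force: [-0.1, -0.3, 0.5]
opening: 0.6
grasp_force: 0.0
```

Run:
```python
from h import *
img,W=wcloud();survey(W,img)
print("top");img,W=cloud("top");survey(W,img)
```

```text
yellow px [131.  30.] xy 544 -241 size 56 33 long-axis -3.8 deg ztop 42
yellow px [127. 110.] xy 475 -234 size 64 34 long-axis -1.1 deg ztop 42
pink px [310. 199.] xy 394 -390 size 58 34 long-axis -0.1 deg ztop 42
green px [220. 194.] xy 398 -316 size 64 35 long-axis 8.9 deg ztop 42
blue px [217.  21.] xy 541 -316 size 41 36 long-axis -5.6 deg ztop 42
top
yellow px [396. 202.] xy 548 -238 size 58 39 long-axis 17.9 deg ztop 44
yellow px [394. 229.] xy 474 -231 size 64 37 long-axis 16.3 deg ztop 44
pink px [284. 203.] xy 532 59 size 58 32 long-axis -4.7 deg ztop 95
pink px [316. 202.] xy 534 -22 size 56 33 long-axis 0.5 deg ztop 96
pink px [281. 239.] xy 446 64 size 59 32 long-axis 0.8 deg ztop 96
pink px [453. 261.] xy 392 -368 size 70 52 long-axis -88.9 deg ztop 43
green px [426. 259.] xy 398 -313 size 62 33 long-axis 7.9 deg ztop 44
blue px [426. 201.] xy 550 -316 size 54 29 long-axis -9.0 deg ztop 44
```

Emit:
step_arm:
  moves:
    - {"tx":0,"ty":-0.12,"tz":1,"ax":0,"ay":0,"az":0}
    - {"tx":0,"ty":0,"tz":1,"ax":0,"ay":0,"az":0}
    - {"tx":0,"ty":0,"tz":1,"ax":0,"ay":0,"az":0}
    - {"tx":0,"ty":0,"tz":1,"ax":0,"ay":0,"az":0}
    - {"tx":0,"ty":0,"tz":0.53,"ax":0,"ay":0,"az":0}

```text
clock: 41.82
eef_pos: [394.1, -386.9, 35.6]
tcp_rot: [-3.14, 0.001, 0.001]
contact_force: [0.6, -1.1, 1.3]
opening: 0.601
grasp_force: 0.0
```

Emit:
step_arm:
  moves:
    - {"tx":0,"ty":0,"tz":0,"ax":0,"ay":0,"az":0}
    - {"tx":0,"ty":0,"tz":0,"ax":0,"ay":0,"az":0}
    - {"tx":0,"ty":0,"tz":0,"ax":0,"ay":0,"az":0}
    - {"tx":0,"ty":0,"tz":0,"ax":0,"ay":0,"az":0}
  gripper: 0
  newtons: 50

```text
clock: 42.32
eef_pos: [394.7, -388.3, 37.4]
tcp_rot: [3.141, -0.001, 0.001]
contact_force: [0.2, -0.0, -1.0]
opening: 0.4
grasp_force: 51.1
```

Emit:
step_arm:
  moves:
    - {"tx":0,"ty":0,"tz":-0.9,"ax":0,"ay":0,"az":0}
    - {"tx":0,"ty":0,"tz":-0.9,"ax":0,"ay":0,"az":0}
    - {"tx":0,"ty":0,"tz":-0.9,"ax":0,"ay":0,"az":0}
    - {"tx":0,"ty":0,"tz":-0.9,"ax":0,"ay":0,"az":0}
    - {"tx":0,"ty":0,"tz":-1,"ax":0,"ay":0,"az":0.03}

```text
clock: 42.95
eef_pos: [394.3, -388.0, 152.7]
tcp_rot: [-3.142, 0.0, -0.048]
contact_force: [0.6, 0.2, -1.1]
opening: 0.402
grasp_force: 51.1
```

```bash
python3 -c "
from h import *
plan(442,-18.2,150,-.048)"
```

```text
az 0.000 tx 1.20 ty -14.87 tz 0.11
```

Emit:
step_arm:
  moves:
    - {"tx":0.08,"ty":-0.99,"tz":0,"ax":0,"ay":0,"az":0}
    - {"tx":0.08,"ty":-0.99,"tz":0,"ax":0,"ay":0,"az":0}
    - {"tx":0.08,"ty":-0.99,"tz":0,"ax":0,"ay":0,"az":0}
    - {"tx":0.08,"ty":-0.99,"tz":0,"ax":0,"ay":0,"az":0}
    - {"tx":0.08,"ty":-0.99,"tz":0,"ax":0,"ay":0,"az":0}

```text
clock: 43.58
eef_pos: [409.5, -262.7, 150.9]
tcp_rot: [-3.141, 0.001, -0.046]
contact_force: [0.1, -0.3, -1.7]
opening: 0.402
grasp_force: 51.1
```

Emit:
step_arm:
  moves:
    - {"tx":0.08,"ty":-0.99,"tz":0,"ax":0,"ay":0,"az":0}
    - {"tx":0.08,"ty":-0.99,"tz":0,"ax":0,"ay":0,"az":0}
    - {"tx":0.08,"ty":-0.99,"tz":0,"ax":0,"ay":0,"az":0}
    - {"tx":0.08,"ty":-0.99,"tz":0,"ax":0,"ay":0,"az":0}
    - {"tx":0.08,"ty":-0.99,"tz":0,"ax":0,"ay":0,"az":0}

```text
clock: 44.2
eef_pos: [424.9, -139.8, 150.9]
tcp_rot: [-3.141, 0.002, -0.046]
contact_force: [0.1, 0.1, -1.5]
opening: 0.407
grasp_force: 51.1
```

Emit:
step_arm:
  moves:
    - {"tx":0.08,"ty":-0.99,"tz":0,"ax":0,"ay":0,"az":0}
    - {"tx":0.08,"ty":-0.99,"tz":0,"ax":0,"ay":0,"az":0}
    - {"tx":0.08,"ty":-0.99,"tz":0,"ax":0,"ay":0,"az":0}
    - {"tx":0.08,"ty":-0.99,"tz":0,"ax":0,"ay":0,"az":0}
    - {"tx":0.08,"ty":-0.99,"tz":0,"ax":0,"ay":0,"az":0}

```text
clock: 44.82
eef_pos: [440.4, -17.0, 151.0]
tcp_rot: [-3.141, 0.002, -0.046]
contact_force: [0.6, -0.3, -1.4]
opening: 0.402
grasp_force: 51.1
```

Emit:
step_arm:
  moves:
    - {"tx":0,"ty":0,"tz":0,"ax":0,"ay":0,"az":0}

```text
clock: 44.95
eef_pos: [440.6, -16.9, 151.1]
tcp_rot: [-3.141, 0.001, -0.044]
contact_force: [-0.4, -0.0, -0.9]
opening: 0.405
grasp_force: 51.1
```

Emit:
step_arm:
  moves:
    - {"tx":0,"ty":0,"tz":0.6,"ax":0,"ay":0,"az":0}
    - {"tx":0,"ty":0,"tz":0.9,"ax":0,"ay":0,"az":0}
    - {"tx":0,"ty":0,"tz":0.75,"ax":0,"ay":0,"az":0}
    - {"tx":0,"ty":0,"tz":0.19,"ax":0,"ay":0,"az":0}
    - {"tx":0,"ty":0,"tz":0,"ax":0,"ay":0,"az":0}

```text
clock: 45.58
eef_pos: [441.2, -19.0, 90.3]
tcp_rot: [3.142, 0.001, -0.047]
contact_force: [0.6, 0.1, -1.6]
opening: 0.404
grasp_force: 51.1
```

Emit:
step_arm:
  moves:
    - {"tx":0,"ty":0,"tz":0,"ax":0,"ay":0,"az":0}
    - {"tx":0,"ty":0,"tz":0,"ax":0,"ay":0,"az":0}
    - {"tx":0,"ty":0,"tz":-0.8,"ax":0,"ay":0,"az":0}
    - {"tx":0,"ty":0,"tz":-0.8,"ax":0,"ay":0,"az":0}
    - {"tx":0,"ty":0,"tz":-0.8,"ax":0,"ay":0,"az":0}
  gripper: 0.6

```text
clock: 46.2
eef_pos: [442.0, -18.6, 151.9]
tcp_rot: [-3.142, -0.001, -0.047]
contact_force: [0.6, -0.6, -0.8]
opening: 0.6
grasp_force: 0.0
```

Emit:
step_arm:
  moves:
    - {"tx":0,"ty":0,"tz":-1,"ax":0,"ay":0,"az":-0.11}
    - {"tx":0,"ty":0,"tz":-1,"ax":0,"ay":0,"az":-0.11}
    - {"tx":0,"ty":0,"tz":-1,"ax":0,"ay":0,"az":-0.11}
    - {"tx":0,"ty":0,"tz":-1,"ax":0,"ay":0,"az":-0.11}
    - {"tx":0,"ty":0,"tz":0,"ax":0,"ay":0,"az":-0.11}

```text
clock: 46.82
eef_pos: [443.0, -18.7, 253.3]
tcp_rot: [3.138, -0.003, 0.823]
contact_force: [-0.6, 0.1, -0.8]
opening: 0.599
grasp_force: 0.0
```

Emit:
step_arm:
  moves:
    - {"tx":0,"ty":0,"tz":0,"ax":0,"ay":0,"az":-0.11}
    - {"tx":0,"ty":0,"tz":0,"ax":0,"ay":0,"az":-0.11}
    - {"tx":0,"ty":0,"tz":0,"ax":0,"ay":0,"az":-0.11}
    - {"tx":0,"ty":0,"tz":0,"ax":0,"ay":0,"az":-0.11}
    - {"tx":0,"ty":0,"tz":0,"ax":0,"ay":0,"az":-0.01}
  gripper: 1

```text
clock: 47.45
eef_pos: [441.8, -18.6, 251.2]
tcp_rot: [3.141, -0.0, 1.524]
contact_force: [1.0, -0.4, 0.1]
opening: 1.002
grasp_force: 0.0
```

Run:
```python
from h import *
img,W=wcloud();save("pics/w6.png",img);survey(W,img)
print("top");img,W=cloud("top");survey(W,img)
m=(W[...,2]>46)&(W[...,2]<58)&(abs(W[...,1]-315)<150)&(abs(W[...,0]-500)<150);print("lid",rect(W,m)[0])
m=(W[...,2]>72)&(W[...,2]<85)&(abs(W[...,1]-315)<150)&(abs(W[...,0]-500)<150);print("handle",rect(W,m)[0])
plan(502,315,180,1.523)
```

```text
yellow px [463. 150.] xy 612 3 size 16 16 long-axis 45.0 deg ztop 47
yellow px [391. 320.] xy 498 -132 size 261 59 long-axis -65.1 deg ztop 42
yellow px [342. 320.] xy 477 -126 size 233 63 long-axis 87.9 deg ztop 42
pink px [313.  95.] xy 446 64 size 66 35 long-axis -0.3 deg ztop 94
pink px [404.  99.] xy 538 60 size 72 37 long-axis -0.7 deg ztop 94
pink px [311. 182.] xy 441 -20 size 60 38 long-axis -2.3 deg ztop 94
pink px [405. 182.] xy 540 -24 size 70 40 long-axis -3.7 deg ztop 94
top
yellow px [396. 202.] xy 548 -238 size 57 36 long-axis 11.4 deg ztop 44
yellow px [394. 229.] xy 474 -233 size 61 33 long-axis 1.2 deg ztop 44
green px [426. 259.] xy 398 -313 size 61 34 long-axis 11.3 deg ztop 44
blue px [426. 201.] xy 551 -316 size 56 30 long-axis -2.8 deg ztop 45
lid ((503.2481689453125, 316.409912109375), (206.13970947265625, 216.46420288085938), 87.3403549194336)
handle ((503.0167541503906, 315.72650146484375), (83.35314178466797, 16.155607223510742), 87.52266693115234)
az -0.001 tx 13.44 ty 1.77 tz 2.84
```

View pics/w6.png

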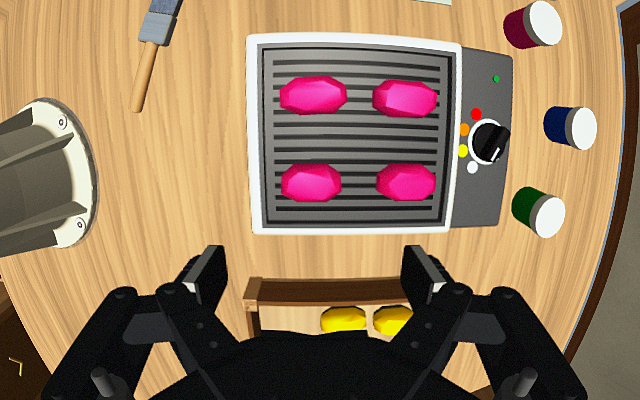

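Emit:
step_arm:
  moves:
    - {"tx":0.96,"ty":0.13,"tz":0.2,"ax":0,"ay":0,"az":0}
    - {"tx":0.96,"ty":0.13,"tz":0.2,"ax":0,"ay":0,"az":0}
    - {"tx":0.96,"ty":0.13,"tz":0.2,"ax":0,"ay":0,"az":0}
    - {"tx":0.96,"ty":0.13,"tz":0.2,"ax":0,"ay":0,"az":0}
    - {"tx":0.96,"ty":0.13,"tz":0.2,"ax":0,"ay":0,"az":0}

```text
clock: 48.18
eef_pos: [463.7, 101.3, 225.8]
tcp_rot: [3.141, -0.0, 1.521]
contact_force: [-0.3, -0.6, -0.2]
opening: 1.001
grasp_force: 0.0
```

Emit:
step_arm:
  moves:
    - {"tx":0.96,"ty":0.13,"tz":0.2,"ax":0,"ay":0,"az":0}
    - {"tx":0.96,"ty":0.13,"tz":0.2,"ax":0,"ay":0,"az":0}
    - {"tx":0.96,"ty":0.13,"tz":0.2,"ax":0,"ay":0,"az":0}
    - {"tx":0.96,"ty":0.13,"tz":0.2,"ax":0,"ay":0,"az":0}
    - {"tx":0.96,"ty":0.13,"tz":0.2,"ax":0,"ay":0,"az":0}

```text
clock: 48.8
eef_pos: [485.5, 220.4, 200.7]
tcp_rot: [3.141, -0.0, 1.521]
contact_force: [-0.3, 0.0, -1.1]
opening: 0.999
grasp_force: 0.0
```

Emit:
step_arm:
  moves:
    - {"tx":0.96,"ty":0.13,"tz":0.2,"ax":0,"ay":0,"az":0}
    - {"tx":0.96,"ty":0.13,"tz":0.2,"ax":0,"ay":0,"az":0}
    - {"tx":0.96,"ty":0.13,"tz":0.2,"ax":0,"ay":0,"az":0}
    - {"tx":0.96,"ty":0.13,"tz":0.2,"ax":0,"ay":0,"az":0}
    - {"tx":0,"ty":0,"tz":0,"ax":0,"ay":0,"az":0}

```text
clock: 49.42
eef_pos: [503.0, 316.6, 180.2]
tcp_rot: [-3.141, 0.0, 1.526]
contact_force: [0.3, -0.6, -0.0]
opening: 0.999
grasp_force: 0.0
```

Run:
```python
from h import *
img,W=wcloud()
m=(W[...,2]>70)&(W[...,2]<82)&(abs(W[...,1]-315)<120)&(abs(W[...,0]-503)<80);print("handle",rect(W,m)[0])
m=(W[...,2]>47)&(W[...,2]<57)&(abs(W[...,1]-315)<120)&(abs(W[...,0]-503)<130);print("lid",rect(W,m)[0])
plan(503,315,83,1.523)
```

```text
handle ((503.0618591308594, 316.16180419921875), (84.14900970458984, 15.853775024414062), 87.64830780029297)
lid ((502.8484802246094, 315.65325927734375), (204.978515625, 217.89715576171875), 87.3836898803711)
az 0.002 tx -0.02 ty 0.01 tz 3.89
```

Emit:
step_arm:
  moves:
    - {"tx":0,"ty":0,"tz":0.96,"ax":0,"ay":0,"az":0}
    - {"tx":0,"ty":0,"tz":0.96,"ax":0,"ay":0,"az":0}
    - {"tx":0,"ty":0,"tz":0.96,"ax":0,"ay":0,"az":0}
    - {"tx":0,"ty":0,"tz":0.94,"ax":0,"ay":0,"az":0}
    - {"tx":0,"ty":0,"tz":0,"ax":0,"ay":0,"az":0}

```text
clock: 50.1
eef_pos: [501.8, 313.6, 84.0]
tcp_rot: [-3.139, 0.002, 1.524]
contact_force: [1.0, -0.5, -0.6]
opening: 1.003
grasp_force: 0.0
```

Emit:
step_arm:
  moves:
    - {"tx":0,"ty":0,"tz":0,"ax":0,"ay":0,"az":0}
    - {"tx":0,"ty":0,"tz":0,"ax":0,"ay":0,"az":0}
    - {"tx":0,"ty":0,"tz":0,"ax":0,"ay":0,"az":0}
    - {"tx":0,"ty":0,"tz":0,"ax":0,"ay":0,"az":0}
    - {"tx":0,"ty":0,"tz":0,"ax":0,"ay":0,"az":0}
  gripper: 0
  newtons: 80

```text
clock: 50.72
eef_pos: [503.1, 315.0, 86.1]
tcp_rot: [3.141, -0.0, 1.524]
contact_force: [-0.8, -1.1, 5.4]
opening: 0.164
grasp_force: 79.0
```

Emit:
step_arm:
  moves:
    - {"tx":0,"ty":0,"tz":-0.6,"ax":0,"ay":0,"az":0}
    - {"tx":0,"ty":0,"tz":-1,"ax":0,"ay":0,"az":0}
    - {"tx":0,"ty":0,"tz":-1,"ax":0,"ay":0,"az":0}
    - {"tx":0,"ty":0,"tz":-1,"ax":0,"ay":0,"az":0}
    - {"tx":0,"ty":0,"tz":-1,"ax":0,"ay":0,"az":0}

```text
clock: 51.35
eef_pos: [502.6, 314.7, 201.7]
tcp_rot: [-3.141, 0.0, 1.524]
contact_force: [0.1, 1.0, -2.8]
opening: 0.165
grasp_force: 78.6
```

Emit:
step_arm:
  moves:
    - {"tx":0,"ty":0,"tz":-0.5,"ax":0,"ay":0,"az":0}

```text
clock: 51.48
eef_pos: [503.2, 315.1, 214.7]
tcp_rot: [3.14, -0.001, 1.524]
contact_force: [-0.2, 1.1, -3.0]
opening: 0.164
grasp_force: 78.7
```

Emit:
step_arm:
  moves:
    - {"tx":-0.5,"ty":0,"tz":0,"ax":0,"ay":0,"az":0}
    - {"tx":-0.95,"ty":0,"tz":0,"ax":0,"ay":0,"az":0}
    - {"tx":-0.95,"ty":0,"tz":0,"ax":0,"ay":0,"az":0}
    - {"tx":-0.95,"ty":0,"tz":0,"ax":0,"ay":0,"az":0}
    - {"tx":-0.95,"ty":0,"tz":0,"ax":0,"ay":0,"az":0}

```text
clock: 52.1
eef_pos: [497.2, 205.0, 212.1]
tcp_rot: [-3.14, 0.001, 1.523]
contact_force: [-0.1, -0.2, -2.9]
opening: 0.165
grasp_force: 78.6
```

Emit:
step_arm:
  moves:
    - {"tx":-0.95,"ty":0,"tz":0,"ax":0,"ay":0,"az":0}
    - {"tx":-0.95,"ty":0,"tz":0,"ax":0,"ay":0,"az":0}
    - {"tx":-0.95,"ty":0,"tz":0,"ax":0,"ay":0,"az":0}
    - {"tx":-0.95,"ty":0,"tz":0,"ax":0,"ay":0,"az":0}
    - {"tx":-0.95,"ty":0,"tz":0,"ax":0,"ay":0,"az":0}

```text
clock: 52.72
eef_pos: [491.3, 86.6, 212.2]
tcp_rot: [-3.14, 0.0, 1.523]
contact_force: [-0.4, -0.6, -2.5]
opening: 0.164
grasp_force: 78.6
```

Emit:
step_arm:
  moves:
    - {"tx":-0.95,"ty":0,"tz":0,"ax":0,"ay":0,"az":0}
    - {"tx":-0.95,"ty":0,"tz":0,"ax":0,"ay":0,"az":0}
    - {"tx":-0.8,"ty":0,"tz":0,"ax":0,"ay":0,"az":0}
    - {"tx":0,"ty":0,"tz":0,"ax":0,"ay":0,"az":0}

```text
clock: 53.22
eef_pos: [488.1, 19.4, 212.3]
tcp_rot: [-3.14, 0.0, 1.522]
contact_force: [-0.1, 0.3, -1.9]
opening: 0.163
grasp_force: 78.6
```

Run:
```python
from h import *
s=r.sense();print(s["eef_pos"],s["tcp_rot"],s["opening"])
W=cloud("top")[1]
m=(abs(W[...,2]-181)<14)&(abs(W[...,0]-489)<120)&(abs(W[...,1]-22)<115);q,p=rect(W,m);print("top lid",q,np.median(p,0))
img,W=wcloud()
for lo,hi in((173,190),(195,218)):
    m=(W[...,2]>lo)&(W[...,2]<hi)&(abs(W[...,0]-489)<120)&(abs(W[...,1]-22)<115);q,p=rect(W,m);print("wrist",q,np.median(p,0))
plan(489.5,21.2,190,1.524)
```

```text
[488.05394973  19.35821042 212.25412247] [-3.14034180e+00  4.00259241e-04  1.52151776e+00] 0.16337784245145878
top lid ((426.9710693359375, 18.592086791992188), (104.73242950439453, 146.33309936523438), 2.4773495197296143) [421.83179802  10.57488793 178.95423877]
wrist ((489.6165771484375, 37.45182800292969), (171.9071044921875, 218.218994140625), 87.02892303466797) [492.33143168  68.34028874 178.2185035 ]
wrist ((490.5274963378906, 21.6383113861084), (40.17034149169922, 82.70610809326172), 13.854673385620117) [489.46773791  29.85090457 204.08331436]
az -0.001 tx 0.02 ty 0.04 tz 0.90
```

Emit:
step_arm:
  moves:
    - {"tx":0.04,"ty":0.02,"tz":0.7,"ax":0,"ay":0,"az":0}
    - {"tx":0,"ty":0,"tz":0.7,"ax":0,"ay":0,"az":0}
    - {"tx":0,"ty":0,"tz":0.5,"ax":0,"ay":0,"az":0}
    - {"tx":0,"ty":0,"tz":0,"ax":0,"ay":0,"az":0}

```text
clock: 53.82
eef_pos: [489.0, 22.7, 164.4]
tcp_rot: [-3.14, 0.0, 1.525]
contact_force: [-0.3, 1.1, -3.3]
opening: 0.163
grasp_force: 78.6
```

Emit:
step_arm:
  moves:
    - {"tx":0,"ty":0,"tz":0.2,"ax":0,"ay":0,"az":0}
    - {"tx":0,"ty":0,"tz":0.2,"ax":0,"ay":0,"az":0}
    - {"tx":0,"ty":0,"tz":0.2,"ax":0,"ay":0,"az":0}

```text
clock: 54.2
eef_pos: [489.8, 22.4, 150.2]
tcp_rot: [3.141, -0.0, 1.524]
contact_force: [1.6, -0.1, -2.9]
opening: 0.168
grasp_force: 78.7
```

Emit:
step_arm:
  moves:
    - {"tx":0,"ty":0,"tz":0.1,"ax":0,"ay":0,"az":0}
    - {"tx":0,"ty":0,"tz":0.05,"ax":0,"ay":0,"az":0}
    - {"tx":0,"ty":0,"tz":0,"ax":0,"ay":0,"az":0}

```text
clock: 54.58
eef_pos: [489.7, 22.4, 146.5]
tcp_rot: [-3.142, -0.0, 1.524]
contact_force: [1.1, -0.3, -3.0]
opening: 0.165
grasp_force: 78.7
```

Emit:
step_arm:
  moves:
    - {"tx":0,"ty":0,"tz":0.06,"ax":0,"ay":0,"az":0}
    - {"tx":0,"ty":0,"tz":0.04,"ax":0,"ay":0,"az":0}
    - {"tx":0,"ty":0,"tz":0,"ax":0,"ay":0,"az":0}

```text
clock: 54.95
eef_pos: [489.8, 22.4, 144.1]
tcp_rot: [3.141, -0.0, 1.524]
contact_force: [0.3, -0.6, -2.7]
opening: 0.16
grasp_force: 78.7
```

Emit:
step_arm:
  moves:
    - {"tx":0,"ty":0,"tz":0,"ax":0,"ay":0,"az":0}
    - {"tx":0,"ty":0,"tz":0,"ax":0,"ay":0,"az":0}
    - {"tx":0,"ty":0,"tz":-0.3,"ax":0,"ay":0,"az":0}
    - {"tx":0,"ty":0,"tz":-0.8,"ax":0,"ay":0,"az":0}
    - {"tx":0,"ty":0,"tz":-0.9,"ax":0,"ay":0,"az":0}
  gripper: 0.8

```text
clock: 55.58
eef_pos: [489.6, 22.4, 194.9]
tcp_rot: [-3.141, 0.0, 1.524]
contact_force: [-0.4, -0.5, -0.3]
opening: 0.799
grasp_force: 0.0
```

Emit:
step_arm:
  moves:
    - {"tx":0,"ty":0,"tz":-0.9,"ax":0,"ay":0,"az":0}
    - {"tx":0,"ty":0,"tz":-0.9,"ax":0,"ay":0,"az":0}
    - {"tx":0,"ty":0,"tz":-0.6,"ax":0,"ay":0,"az":0}
    - {"tx":0,"ty":0,"tz":0,"ax":0,"ay":0,"az":0}

```text
clock: 56.08
eef_pos: [490.4, 22.4, 255.2]
tcp_rot: [3.139, -0.0, 1.524]
contact_force: [0.5, -0.6, 0.6]
opening: 0.804
grasp_force: 0.0
```

```bash
cat > lid.py <<'E'
from h import *
img,W=wcloud();save("pics/wl.png",img)
m=(W[...,2]>100)&(W[...,2]<118)&(abs(W[...,0]-489)<120)&(abs(W[...,1]-22)<115);q,p=rect(W,m);print("wrist lid",q)
A=np.c_[p[:,:2]-[489,22],np.ones(len(p))];print("plane",np.linalg.lstsq(A,p[:,2],rcond=None)[0])
for lo,hi,n in((68,78,"dial"),):
    m=(W[...,2]>lo)&(W[...,2]<hi)&(np.hypot(W[...,0]-646.5,W[...,1]-14.5)<28);print(n,rect(W,m)[0],m.sum())
s=r.sense();print(s["eef_pos"],s["tcp_rot"],s["qpos"])
E
python3 lid.py
```

```text
wrist lid ((490.6101989746094, 22.971954345703125), (204.54586791992188, 217.41470336914062), 87.3127670288086)
plane [1.50615483e-03 3.29021122e-04 1.09892504e+02]
dial ((645.6092529296875, 14.418694496154785), (41.78720474243164, 14.578751564025879), 58.09516143798828) 472
[489.76222754  22.40003507 254.16690827] [ 3.14091083e+00 -2.77344238e-05  1.52423155e+00] [ 4.26666549e-02  1.43999962e-01  1.91705686e+00 -3.75735221e-05
  1.07985425e+00  8.92491394e-02]
```

View pics/wl.png

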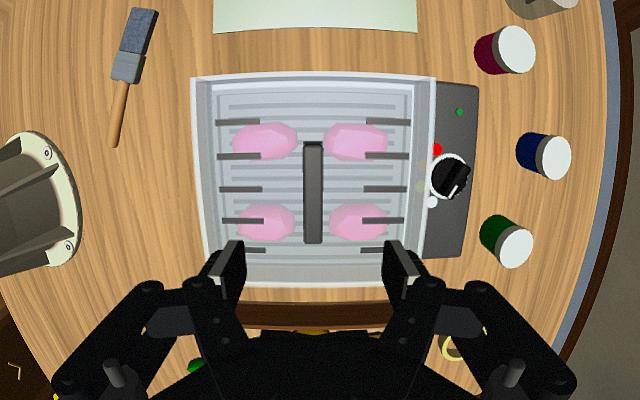

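Emit:
step_arm:
  moves:
    - {"tx":0,"ty":0,"tz":0,"ax":0,"ay":0,"az":0.108}
    - {"tx":0,"ty":0,"tz":0,"ax":0,"ay":0,"az":0.108}
    - {"tx":0,"ty":0,"tz":0,"ax":0,"ay":0,"az":0.108}
  gripper: 0.5

```text
clock: 56.5
eef_pos: [489.1, 22.4, 252.8]
tcp_rot: [-3.14, 0.001, 1.01]
contact_force: [-0.1, 0.4, -0.1]
opening: 0.503
grasp_force: 0.0
```

Emit:
step_arm:
  moves:
    - {"tx":0.6,"ty":0.91,"tz":0.2,"ax":0,"ay":0,"az":0}
    - {"tx":0.5,"ty":0.91,"tz":0.5,"ax":0,"ay":0,"az":0}
    - {"tx":0.5,"ty":0.91,"tz":0.5,"ax":0,"ay":0,"az":0}
    - {"tx":0.5,"ty":0.91,"tz":0.5,"ax":0,"ay":0,"az":0}
    - {"tx":0.5,"ty":0.91,"tz":0.5,"ax":0,"ay":0,"az":0}

```text
clock: 57.12
eef_pos: [620.8, 17.5, 197.1]
tcp_rot: [-3.14, 0.001, 1.015]
contact_force: [0.6, 0.9, -0.1]
opening: 0.498
grasp_force: 0.0
```

Emit:
step_arm:
  moves:
    - {"tx":0.45,"ty":0.9,"tz":0.5,"ax":0,"ay":0,"az":0}
    - {"tx":0,"ty":0,"tz":0.4,"ax":0,"ay":0,"az":0}
    - {"tx":0,"ty":0,"tz":0,"ax":0,"ay":0,"az":0}

```text
clock: 57.5
eef_pos: [643.8, 15.3, 174.6]
tcp_rot: [-3.138, 0.002, 1.015]
contact_force: [-0.2, 0.4, 0.3]
opening: 0.5
grasp_force: 0.0
```

```bash
python3 -c "
from h import *
img,W=wcloud()
m=(W[...,2]>68)&(W[...,2]<78)&(np.hypot(W[...,0]-646.5,W[...,1]-14.5)<28);print(rect(W,m)[0],m.sum())
plan(645.8,14.5,83,1.014)"
```

```text
((647.0213012695312, 14.534631729125977), (41.664146423339844, 13.616016387939453), 57.92802810668945) 988
az 0.001 tx 0.00 ty 0.07 tz 3.70
```

Emit:
step_arm:
  moves:
    - {"tx":0.02,"ty":0.09,"tz":1,"ax":0,"ay":0,"az":0}
    - {"tx":0,"ty":0,"tz":1,"ax":0,"ay":0,"az":0}
    - {"tx":0,"ty":0,"tz":1,"ax":0,"ay":0,"az":0}
    - {"tx":0,"ty":0,"tz":0.6,"ax":0,"ay":0,"az":0}
    - {"tx":0,"ty":0,"tz":0,"ax":0,"ay":0,"az":0}

```text
clock: 58.18
eef_pos: [647.9, 14.7, 86.7]
tcp_rot: [3.141, -0.0, 1.015]
contact_force: [0.7, 0.2, -0.2]
opening: 0.495
grasp_force: 0.0
```

Emit:
step_arm:
  moves:
    - {"tx":0,"ty":0,"tz":0,"ax":0,"ay":0,"az":0}
    - {"tx":0,"ty":0,"tz":0,"ax":0,"ay":0,"az":0}
    - {"tx":0,"ty":0,"tz":0,"ax":0,"ay":0,"az":0}
    - {"tx":0,"ty":0,"tz":0,"ax":0,"ay":0,"az":0}
  gripper: 0
  newtons: 40

```text
clock: 58.68
eef_pos: [646.4, 15.5, 87.3]
tcp_rot: [-3.139, 0.0, 1.014]
contact_force: [-5.9, 4.4, 8.3]
opening: 0.151
grasp_force: 40.5
```

Emit:
step_arm:
  moves:
    - {"tx":0,"ty":0,"tz":0,"ax":0,"ay":0,"az":0.1}
    - {"tx":0,"ty":0,"tz":0,"ax":0,"ay":0,"az":0.1}
    - {"tx":0,"ty":0,"tz":0,"ax":0,"ay":0,"az":0.1}
    - {"tx":0,"ty":0,"tz":0,"ax":0,"ay":0,"az":0.1}
    - {"tx":0,"ty":0,"tz":0,"ax":0,"ay":0,"az":0.1}

```text
clock: 59.3
eef_pos: [646.8, 14.8, 87.2]
tcp_rot: [-3.141, 0.002, 0.225]
contact_force: [-4.8, 0.5, 6.5]
opening: 0.153
grasp_force: 40.3
```

Emit:
step_arm:
  moves:
    - {"tx":0,"ty":0,"tz":0,"ax":0,"ay":0,"az":0.1}
    - {"tx":0,"ty":0,"tz":0,"ax":0,"ay":0,"az":0.1}
    - {"tx":0,"ty":0,"tz":0,"ax":0,"ay":0,"az":0.1}
    - {"tx":0,"ty":0,"tz":0,"ax":0,"ay":0,"az":0.09}
    - {"tx":0,"ty":0,"tz":0,"ax":0,"ay":0,"az":0}

```text
clock: 59.92
eef_pos: [646.7, 14.1, 87.3]
tcp_rot: [3.14, 0.002, -0.385]
contact_force: [-5.8, -1.7, 6.9]
opening: 0.151
grasp_force: 40.4
```

Yaw is −22°. Release, rise and check.

Emit:
step_arm:
  moves:
    - {"tx":0,"ty":0,"tz":0,"ax":0,"ay":0,"az":0}
    - {"tx":0,"ty":0,"tz":0,"ax":0,"ay":0,"az":0}
    - {"tx":0,"ty":0,"tz":-0.5,"ax":0,"ay":0,"az":0}
    - {"tx":0,"ty":0,"tz":-1,"ax":0,"ay":0,"az":0}
    - {"tx":0,"ty":0,"tz":-1,"ax":0,"ay":0,"az":0}
  gripper: 0.5

```text
clock: 60.55
eef_pos: [648.1, 14.6, 150.5]
tcp_rot: [-3.141, -0.0, -0.383]
contact_force: [0.8, -0.3, 0.4]
opening: 0.501
grasp_force: 0.0
```

Emit:
step_arm:
  moves:
    - {"tx":0,"ty":0,"tz":-1,"ax":0,"ay":0,"az":0}
    - {"tx":0,"ty":0,"tz":-1,"ax":0,"ay":0,"az":0}
    - {"tx":-1,"ty":0,"tz":-1,"ax":0,"ay":0,"az":0}
    - {"tx":-1,"ty":0,"tz":0,"ax":0,"ay":0,"az":0}
    - {"tx":0,"ty":0,"tz":0,"ax":0,"ay":0,"az":0}

```text
clock: 61.18
eef_pos: [600.7, 33.7, 225.3]
tcp_rot: [-3.141, -0.001, -0.382]
contact_force: [0.7, -0.3, -0.5]
opening: 0.506
grasp_force: 0.0
```

```bash
python3 lid.py; python3 -c "
from h import *
img,W=cloud('top');survey(W,img)"
```

```text
wrist lid ((490.72967529296875, 23.286521911621094), (205.18902587890625, 217.7293243408203), 87.23820495605469)
plane [-4.21145535e-03  4.24326151e-04  1.09857422e+02]
dial ((645.8234252929688, 14.369733810424805), (14.052810668945312, 40.82666015625), 67.89979553222656) 757
[601.64568596  33.41021087 225.0248142 ] [-3.14109833e+00 -1.32159781e-03 -3.82143632e-01] [ 5.30424876e-02  3.48799965e-01  1.71424889e+00 -1.23671969e-04
  1.07713699e+00  2.00604064e+00]
yellow px [401. 194.] xy 568 -254 size 54 38 long-axis -5.6 deg ztop 44
yellow px [395. 229.] xy 476 -236 size 65 38 long-axis -3.7 deg ztop 44
green px [426. 259.] xy 398 -313 size 61 34 long-axis 11.9 deg ztop 44
blue px [426. 201.] xy 551 -316 size 57 30 long-axis -8.4 deg ztop 44
```

View pics/wl.png

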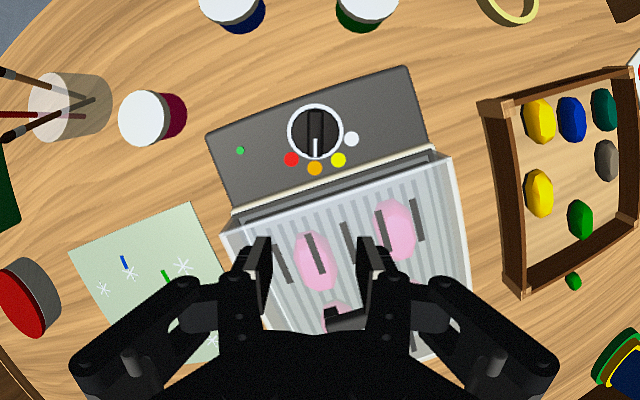

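```bash
python3 -c "
from rig import workorder
print(workorder.sign_off())"
```

```text
the job is handed in; nothing more can be done
None
```

The job is handed in, at about 61 s on the robot's clock. My last check showed all four pink stones in the tray, the lid fully down and level, and the dial at orange. Both yellow stones are in the crate with the other four. The sign-off returned no verdict.

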